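# Restock the padlock and oil lanes first-in-first-out

### The arm

A 6-joint arm with a two-finger parallel gripper is mounted at the origin on the work surface. World frame = base frame: x ahead of the robot, y to its left, z up, the work surface at z = 0. Lengths are in m, angles in rad, forces in N, time in s.
With the tool pointing down it reaches from about 0.325 to 0.9 m from the base axis. Payload 3.5 kg.
Tool frame: the origin (TCP) lies at the very end of the fingers, on their centre line; the grasp point (between the pads) lies 19 mm behind it; z points along the fingers, y is the direction in which the jaws open and shut (so a half turn about z gives the same grasp; the last joint's range is limited). The gripper opens to 85 mm and grips with 20 to 120 N. Pads are 22 mm wide; open, the fingers measure 114 mm over their backs; the gripper's body (76 mm by 85 mm) begins 54 mm behind the grasp point. The pads swing forward as they close: fully open they stand 13 mm farther back than shut.
Start: joints at [1.155, 0.276, -0.026, 1.268, 0, 1.467], TCP at [0.192, 0.595, 0.231] pointing down, gripper open.
Joint ranges: [-3.12, 3.12], [-0.85, 1.88], [-1.08, 1.24], [-1.95, 2.15], [-1.57, 1.53], [-3.14, 3.14]. Speed limits (rad/s): [2.57, 2.57, 3.14, 3.14, 3.14, 3.14].

### API

Orientations are given as a 3x3 rotation matrix whose columns are the frame's x, y, z axes.
In Python, from plant import read_state, read_camera, get_calibration, sign_off gives the robot as it stands.
- The arm moves only by the shell command python3 -m creep 'ROWS' [FORCE]. ROWS is JSON, one flat list of numbers, 7 for each row, row after row: the opening, from 0 (shut) to 1 (fully open), then the shift along the tool's x, y, z in m, then the turn, a rotation vector about the tool's x, y, z in rad. A call has 1 to 10 rows; each row shifts and turns the pose as measured when the row begins, along the tool's axes as they then stand; what a row does not reach is not made up. A row lasts 1/10 s, in which the tool goes at most 50 mm and 8.59 degrees, less where a joint would pass 70% of its speed; a pose out of reach is approached as far as the arm can. A call is refused whole if a number of a shift passes 0.05 or a number of a turn 0.15, either way. A call with a gripper value outside its range is refused whole. The fingers move at their own pace and stop on an object; FORCE is the grip in N (left out, the last holds). Time passes only in rows, so rows that do not move let the fingers close. It gives the time, the measured TCP pose, the force and the opening at its end, in the units of the state.
- read_state(): the state, without advancing time (a new reading comes with each control period).
- read_camera(name): name is "side" or "top"; returns the picture (480x640x3 uint8, blue, green, red); there is no depth.
- get_calibration(name): a dict with "fx", "fy", "cx", "cy" (pixels), "R" (3x3) and "t" (3): a world point X has camera coordinates R X + t. Camera axes: x right, y down, z forward; pixel columns grow to the right and rows downward; lengths in m; the calibration is good to about 2 mm. A picture is of the moment at which its call begins. get_calibration takes no time and is no camera call.
- sign_off(): hands the job in, once; it reports no verdict.
The state is a dict: "clock": time; "joint_positions": joint angles; "joint_velocities": joint speeds; "joint_efforts": joint torques, N m; "tool_pos": TCP position; "tcp_rot": TCP orientation; "contact_force": force on the tool from outside, world axes, zero at the start; "ft_torque": the same for the moment, N m; "gripper_width": finger opening in m.
Only numpy, scipy, OpenCV 4.12 (cv2) and the standard library are available. Lean on these libraries where they do the work, as an engineer would, in place of code of your own. Each camera call takes 0.05 s, during which the arm holds its last target.

### The job

Restock the two display lanes first-in-first-out, the padlock lane first and then the oil bottle lane: in each, move the old piece standing in the back bay forward to the middle of the front bay (the end with the lip and white card), set it down, and then fetch the matching new piece from among the clutter on the plank and stand it in the middle of the back bay behind it. Padlocks stand on their base with a broad face squarely to the front, bottles upright; set everything down gently without dropping or tipping it, and leave the float valve and the grease tin where they are.

Things in the scene. Friction and masses are not known exactly. Their poses are not given: they have to be found in the camera images.
- padlock_lane: Pale wooden lane, fixed; padlock standing in its back bay at the start. Origin: underside, below the divider. Own x runs from front (-x, the end near the robot, lip and white card) to back (open). Floor 6 mm above the plank. Bays 83 x 72 mm: FRONT bay centre at own x = -43 mm, BACK bay at +43 mm, y = 0. Divider strip 3 mm above the floor; rails and lip (inner face x = -86 mm) to 12 mm above the plank.
- bottle_lane: Pale wooden lane, fixed; oil bottle standing in its back bay at the start. Origin: underside, below the divider. Own x runs from front (-x, the end near the robot, lip and white card) to back (open). Floor 6 mm above the plank. Bays 83 x 72 mm: FRONT bay centre at own x = -43 mm, BACK bay at +43 mm, y = 0. Divider strip 3 mm above the floor; rails and lip (inner face x = -86 mm) to 12 mm above the plank.
- old_padlock_mid (a point): Steel padlock, closed, standing shackle up: the old one, in the back bay of the padlock lane at the start. Body 24 mm thick (own x) x 48 wide (own y) x 40 high, shackle to 62 mm. This point: its centre, 31 mm above its underside, z up. Broad faces look along +-x, both ways round alike. 0.18 to 0.30 kg. Take it across the 24 mm.
- new_padlock_mid (a point): Steel padlock, closed, standing shackle up: the new one, on the plank beside the lanes at the start. Body 24 mm thick (own x) x 48 wide (own y) x 40 high, shackle to 62 mm. This point: its centre, 31 mm above its underside, z up. Broad faces look along +-x, both ways round alike. 0.18 to 0.30 kg. Take it across the 24 mm.
- old_bottle_mid (a point): Small round grey oil bottle, paper band, black nozzle cap, upright: the old one, in the back bay of the bottle lane at the start. 38 mm diameter, straight wall to 46 mm above its underside, nozzle to 70 mm. This point: on its axis, 35 mm above its underside, z up. 0.06 to 0.10 kg.
- new_bottle_mid (a point): Small round grey oil bottle, paper band, black nozzle cap, upright: the new one, on the plank beside the lanes at the start. 38 mm diameter, straight wall to 46 mm above its underside, nozzle to 70 mm. This point: on its axis, 35 mm above its underside, z up. 0.06 to 0.10 kg.
- float_valve_mid (a point): Bystander: white plastic float valve lying on the plank, float 42 mm in diameter and 50 mm long along own x, with a threaded inlet stub at +x to 43 mm from this point; 45 mm high. This point is the middle of the float, 21 mm above the plank. Not to be moved.
- grease_tin_mid (a point): Bystander: low round bare-steel grease tin, 66 mm in diameter, 36 mm high. This point is its centre, 18 mm above the plank. Not to be moved.

How it is judged:
By the outcome, as a careful person would: the job done as asked, in the order asked, and still so for the second after the job is handed in, with the robot touching nothing.
It also fails if it takes over 112 s, if anything falls off the work surface, if the arm or the gripper's body presses on something with over 40 N, if the wrist force passes 120 N, or if a joint passes its speed limit or range.

## Working session

There is one attempt and no reset: what is moved stays moved. The work goes in short steps, Python scripts to look and compute and a shell command to move; the robot and the scene stay as the last step left them, time stands still between calls to the robot, and variables do not carry over. Pictures are saved under pics/ and viewed, and the job is handed in when it is done.

```bash
ls; mkdir -p pics; python3 - <<'E'
from plant import *
import cv2,numpy as np
s=read_state();print({k:np.round(v,3).tolist() for k,v in s.items()})
for n in("top","side"):
    cv2.imwrite(f"pics/{n}0.png",read_camera(n)); c=get_calibration(n);print(n,{k:np.round(v,4).tolist() for k,v in c.items()})
E
```

```text
pics
{'clock': 0.0, 'joint_positions': [1.155, 0.277, -0.028, 1.268, 0.0, 1.467], 'joint_velocities': [-0.001, 0.001, -0.0, 0.001, -0.001, 0.0], 'joint_efforts': [0.001, -44.551, 29.52, 0.016, 0.0, 0.0], 'tool_pos': [0.192, 0.594, 0.23], 'tcp_rot': [[-0.951, 0.308, -0.001], [0.308, 0.951, -0.002], [0.0, -0.002, -1.0]], 'contact_force': [0.212, -0.147, -0.184], 'ft_torque': [-0.009, -0.006, -0.005], 'gripper_width': 0.086}
top {'fx': 475.2062, 'fy': 475.2062, 'cx': 323.9593, 'cy': 245.5442, 'R': [[-0.0046, -1.0, 0.0035], [-0.9909, 0.0041, -0.1342], [0.1342, -0.004, -0.991]], 't': [0.012, 0.4984, 0.8757]}
side {'fx': 487.8635, 'fy': 487.8635, 'cx': 312.6928, 'cy': 240.225, 'R': [[-0.9809, -0.1941, 0.0097], [-0.1561, 0.757, -0.6345], [0.1159, -0.6239, -0.7729]], 't': [0.4909, 0.1075, 0.9789]}
```

View pics/top0.png

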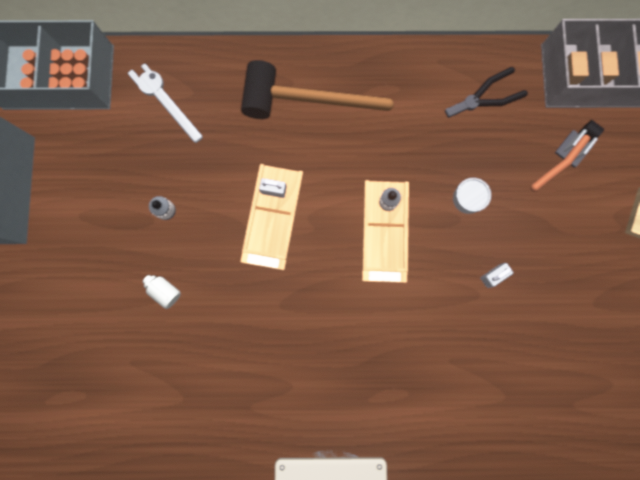

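View pics/side0.png

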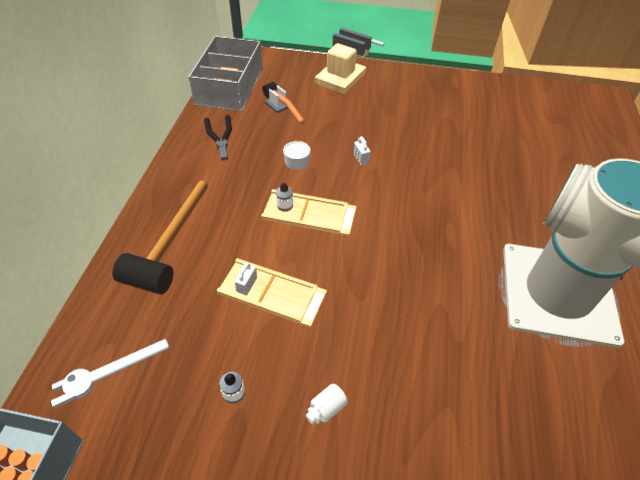

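The top view shows the padlock lane at about (272,217), yawed, and the bottle lane at about (386,232). The new padlock is at (498,274), the new bottle at (161,207), the valve at (161,291) and the tin at (473,195). Next I'll zoom in.

```bash
python3 - <<'E'
import cv2,numpy as np
t=cv2.imread("pics/top0.png");s=cv2.imread("pics/side0.png")
def crop(im,x,y,w,h,k,f):
    c=cv2.resize(im[y:y+h,x:x+w],None,fx=k,fy=k,interpolation=cv2.INTER_CUBIC)
    for i in range(0,w,10):
        cv2.line(c,(i*k,0),(i*k,6 if i%50 else 14),(0,255,0),1)
        if i%20==0: cv2.putText(c,str(x+i),(i*k,24),0,.35,(0,255,0),1)
    for i in range(0,h,10):
        cv2.line(c,(0,i*k),(6,i*k),(0,255,0),1)
        if i%20==0: cv2.putText(c,str(y+i),(8,i*k+4),0,.35,(0,255,0),1)
    cv2.imwrite(f,c)
crop(t,235,155,185,135,4,"pics/tl.png")
crop(s,210,175,155,155,4,"pics/sl.png" )
a=[(t,475,250,45,45),(t,140,185,45,45),(s,345,125,45,45),(s,210,362,45,45)]
for i,(im,x,y,w,h) in enumerate(a): crop(im,x,y,w,h,6,f"pics/o{i}.png")
im=[cv2.imread(f"pics/o{i}.png") for i in range(4)]
cv2.imwrite("pics/o.png",np.vstack([np.hstack(im[:2]),np.hstack(im[2:])]))
E
```

```text
(no output)
```

View pics/tl.png

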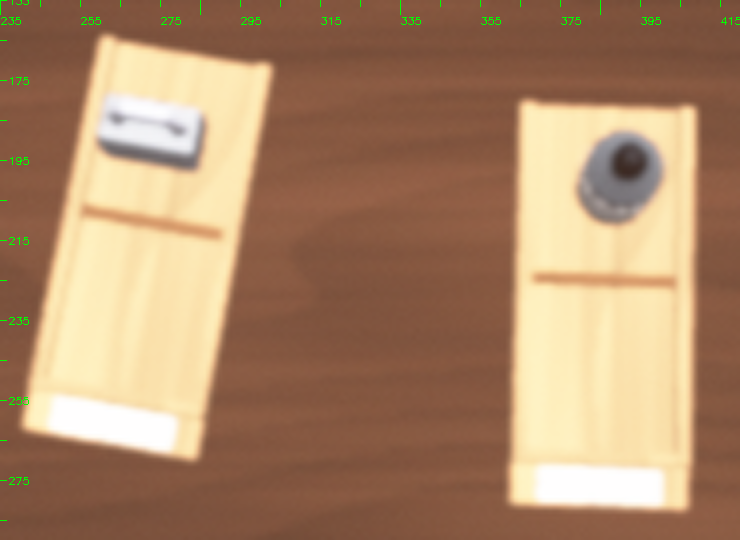

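View pics/sl.png

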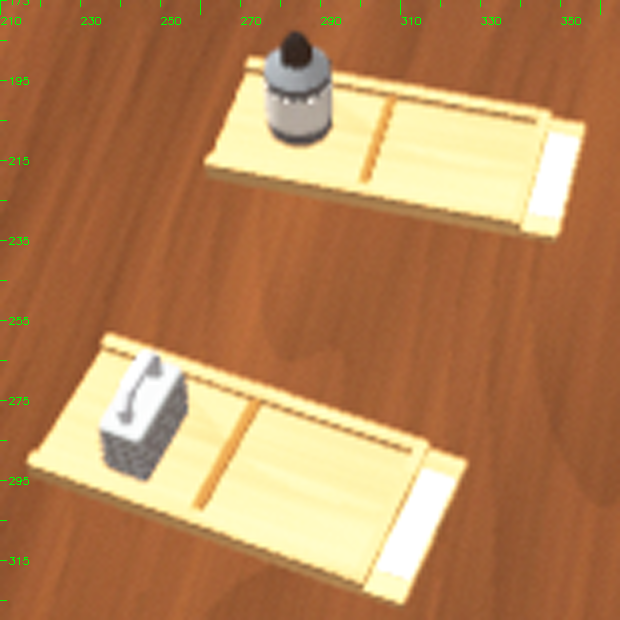

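View pics/o.png

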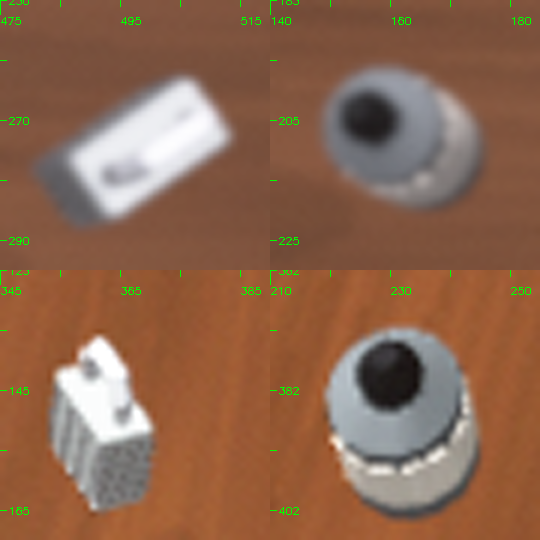

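```bash
cat > h.py <<'E'
import cv2,numpy as np
from scipy.optimize import least_squares
from plant import *
C={n:get_calibration(n) for n in("top","side")}
def proj(n,X):
    c=C[n];X=np.atleast_2d(X);p=X@np.array(c["R"]).T+np.array(c["t"])
    return np.c_[c["fx"]*p[:,0]/p[:,2]+c["cx"],c["fy"]*p[:,1]/p[:,2]+c["cy"]]
def back(n,uv,z):
    c=C[n];R=np.array(c["R"]);o=-R.T@np.array(c["t"])
    d=R.T@np.array([(uv[0]-c["cx"])/c["fx"],(uv[1]-c["cy"])/c["fy"],1]);return o+d*(z-o[2])/d[2]
def tri(obs):
    return least_squares(lambda X:np.concatenate([proj(n,X)[0]-uv for n,uv in obs]),[.5,0,.05])
def T(p,P):
    x,y,a=p;P=np.atleast_2d(np.array(P,float));c,s=np.cos(a),np.sin(a)
    return np.c_[x+c*P[:,0]-s*P[:,1],y+s*P[:,0]+c*P[:,1],P[:,2]]
def fit(p0,obs,off=True):
    # obs: list (cam,local pt,uv); robust, with per-camera constant offset weakly allowed
    def f(q):
        r=[]
        for n,P,uv in obs: r+=list(proj(n,T(q[:3],P))[0]-uv)
        return r
    s=least_squares(f,p0,loss="soft_l1",f_scale=1.);return s.x,np.array(f(s.x)).reshape(-1,2)
E
cat > m.py <<'E'
from h import *
t=lambda u,v:(235+u/4,155+v/4); s=lambda u,v:(210+u/4,175+v/4)
w,xf,xb=.0,.0,.0
lanes={"pad":dict(top=[(103,37),(271,66),(23,428),(197,459),(82,211),(222,235)],side=[(32,460),(107,336),(404,599),(466,461),None,(257,403)]),
"bot":dict(top=[(521,101),(695,106),(511,503),(688,509),(532,277),(676,283)],side=[(207,160),(248,59),(558,230),(584,124),None,(391,98)])}
def res(q):
    w,xf,xb=q[:3];r=[]
    for i,k in enumerate(("pad","bot")):
        P=[(xb,w,.012),(xb,-w,.012),(xf,w,.012),(xf,-w,.012),(0,.036,.009),(0,-.036,.009)]
        for n,g in(("top",t),("side",s)):
            for a,uv in zip(P,lanes[k][n]):
                if uv: r+=list(proj(n,T(q[3+3*i:6+3*i],a))[0]-g(*uv))
    return np.array(r)
S=least_squares(res,[.04,-.1,.086,.5,.1,-.1,.5,-.1,0],loss="soft_l1");print(S.x.round(4));print(res(S.x).round(1).reshape(-1,2).T)
def box(b,zs): return {k:v for k,v in zip("abcdABCD",[(x,y,z+b) for z in zs for x,y in((.012,.024),(.012,-.024),(-.012,-.024),(-.012,.024))])}
B=box(.006,(.04,0))
obs=[("top",B[k],t(*uv)) for k,uv in dict(a=(107,95),b=(204,110),c=(195,157),d=(99,138),C=(195,168),D=(97,152)).items()]
obs+=[("side",B[k],s(*uv)) for k,uv in dict(a=(101,428),d=(140,440),c=(185,372),A=(104,465),D=(148,480),C=(187,410)).items()]
q,r=fit([*S.x[3:5]+[.043,0],S.x[5]],obs);print("oldpad",q.round(4),r.round(1).T)
t2=lambda u,v:(475+u/6,250+v/6); s2=lambda u,v:(345+u/6,125+(v-270)/6)
B=box(0,(.04,0))
# long axis: yaw guess
obs=[("top",B[k],t2(*uv)) for k,uv in dict(a=(68,158),d=(110,220),c=(232,138),b=(190,78),A=(36,172),D=(80,226)).items()]
obs+=[("side",B[k],s2(*uv)) for k,uv in dict(a=(103,445),d=(152,432),b=(57,375),A=(98,508),D=(148,492)).items()]
best=min((fit([.4,-.3,a],obs) for a in(-.8,0,.8,1.6,2.4,3.2)),key=lambda z:abs(z[1]).sum())
print("newpad",best[0].round(4),best[1].round(1).T)
print("newpad backproj",back("top",t2(150,149),.04),back("side",s2(104,405),.04))
x=tri([("top",t(629,160)),("side",s(296,47))]);print("oldbot",x.x.round(4),x.cost)
x=tri([("top",(140+(369-270)/6,185+116/6)),("side",(210+(389-270)/6,362+(374-270)/6))]);print("newbot",x.x.round(4),x.cost)
print("valve",back("top",(161,291),.021),back("side",(326,404),.021),"tin",back("top",(473,195),.03),back("side",(297,154),.03))
E
python3 m.py
```

```text
[ 0.0424 -0.1119  0.0882  0.5718  0.1104 -0.1864  0.5424 -0.1128 -0.044 ]
[[-0.  -0.5 -0.4 -1.2 -0.3  0.3 -1.1  0.1 -0.   0.5  0.1  0.5 -0.6  0.2
  -0.4 -0.4 -0.  -0.5  0.2 -0.3  0.3  0.3]
 [ 0.   0.2  0.   0.1 -0.2  0.3  0.3 -0.4 -0.7 -1.1 -0.8  0.1  0.5 -0.2
   0.  -0.  -0.1  0.5 -0.2 -0.2 -1.2 -0.5]]
oldpad [ 0.6131  0.1082 -0.192 ] [[-0.3 -0.1 -0.3 -0.9  1.3  2.3 -1.4 -0.  -0.   0.1 -0.   1. ]
 [-1.3 -0.5 -0.3 -0.1  1.8  1.4 -1.  -0.  -1.8  1.2  1.4  0.4]]
newpad [ 0.4404 -0.323   0.5907] [[ 0.2  0.8  0.8  0.1 -1.5 -1.5  0.1  0.7 -0.9 -0.5 -0.2]
 [ 0.4  0.6  0.  -0.5 -0.5  0.6 -0.7 -0.9 -0.8  1.2  1.5]]
newpad backproj [ 0.44044776 -0.32202742  0.04      ] [ 0.4396238  -0.31856322  0.04      ]
oldbot [ 0.5885 -0.118   0.0683] 1.1456254906450694e-05
newbot [0.575  0.325  0.0568] 7.086931975829558e-07
valve [0.41369988 0.32187658 0.021     ] [0.41462741 0.32055304 0.021     ] tin [ 0.59725011 -0.28150645  0.03      ] [ 0.59401583 -0.27343894  0.03      ]
```

```bash
cat >> h.py <<'E'
def ring(x,y,z,r): a=np.linspace(0,2*np.pi,40);return np.c_[x+r*np.cos(a),y+r*np.sin(a),0*a+z]
def bottle(x,y,b): return [ring(x,y,b,.019),ring(x,y,b+.046,.019),ring(x,y,b+.07,.003)]
def padl(p,b):
    e=lambda z:[(.012,.024,z),(.012,-.024,z),(-.012,-.024,z),(-.012,.024,z),(.012,.024,z)]
    return [T(p,e(b)),T(p,e(b+.04))]
def lane(p):
    e=lambda x0,x1,w,z:[(x0,w,z),(x1,w,z),(x1,-w,z),(x0,-w,z),(x0,w,z)]
    return [T(p,e(-.1119,.0882,.0424,.012)),T(p,e(-.086,.086,.036,.006)),T(p,[(0,-.036,.009),(0,.036,.009)])]
def over(im,n,curves,rect,k,f):
    x,y,w,h=rect;c=cv2.resize(im[y:y+h,x:x+w],None,fx=k,fy=k,interpolation=cv2.INTER_CUBIC)
    for q in curves:
        p=(proj(n,q)-[x,y]+.5)*k
        cv2.polylines(c,[np.int32(p*8)],False,(0,255,0),1,cv2.LINE_AA,3)
    if f: cv2.imwrite(f,c)
    return c
LP=(.5718,.1104,-.1864);LB=(.5424,-.1128,-.044)
E
cat > ov.py <<'E'
from h import *
ti=cv2.imread("pics/top0.png");si=cv2.imread("pics/side0.png")
cs=lane(LP)+lane(LB)+padl((.6131,.1082,-.192),.006)+padl((.4404,-.323,.5907),0)+bottle(.5885,-.118,.006)+bottle(.573,.325,0)
over(ti,"top",cs,(235,155,185,135),4,"pics/a1.png")
over(si,"side",cs,(210,175,155,155),4,"pics/a2.png")
z=[over(ti,"top",cs,(475,250,45,45),6,0),over(ti,"top",cs,(140,185,45,45),6,0),over(si,"side",cs,(345,125,45,45),6,0),over(si,"side",cs,(210,362,45,45),6,0)]
cv2.imwrite("pics/a3.png",np.vstack([np.hstack(z[:2]),np.hstack(z[2:])]))
E
python3 ov.py
```

```text
(no output)
```

View pics/a1.png

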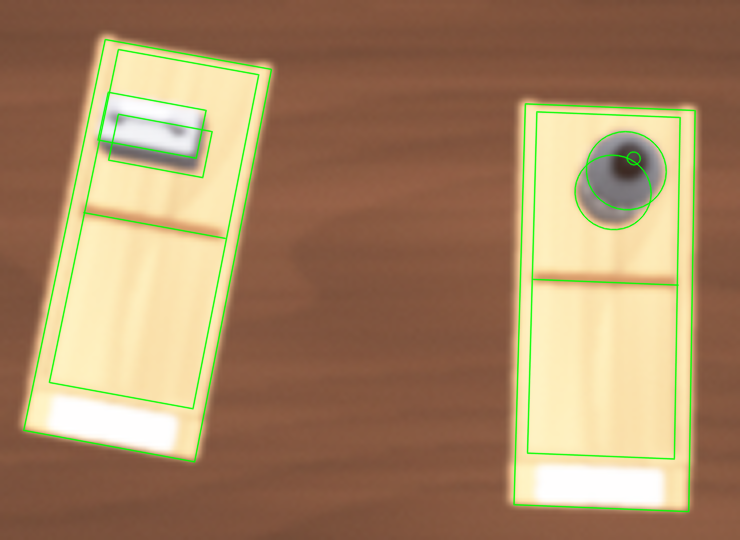

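View pics/a2.png

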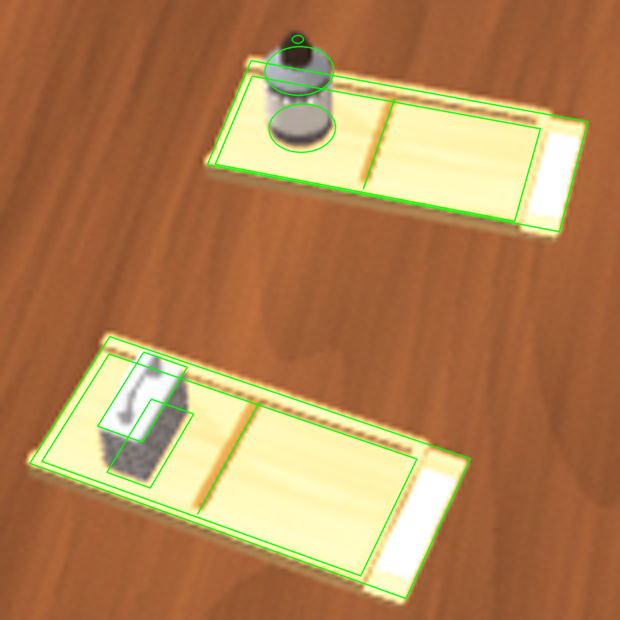

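View pics/a3.png

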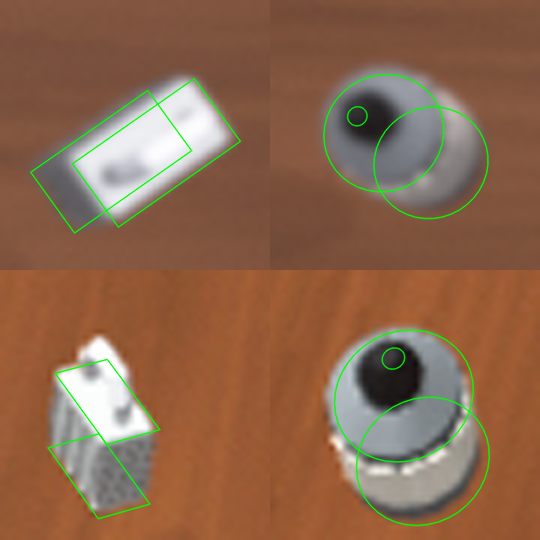

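```bash
sed -i 's/^t=lambda.*/t=lambda u,v:(234.6+u\/4,154.6+v\/4); s=lambda u,v:(209.6+u\/4,174.6+v\/4)/; s/^t2=lambda.*/t2=lambda u,v:(474.6+u\/6,249.6+v\/6); s2=lambda u,v:(344.6+u\/6,124.6+(v-270)\/6)/' m.py
cat >> m.py <<'E'
# bottles: silhouette of body vs segmented pixels -> compare hull bbox of rings
def bfit(b,ext,x0):
    def f(q):
        r=[]
        for n,e in ext.items():
            P=np.vstack([proj(n,ring(q[0],q[1],b,.019)),proj(n,ring(q[0],q[1],b+.046,.019))])
            bb=[P[:,0].min(),P[:,1].min(),P[:,0].max(),P[:,1].max()]
            r+=[bb[i]-e[i] for i in range(4) if e[i] is not None]
        return r
    S=least_squares(f,x0);return S.x.round(4),np.round(f(S.x),1)
c=.4
print("newbot sil",bfit(0,{"top":(140+53/6-c,185+66/6-c,140+213/6-c,185+209/6-c),"side":(210+57/6-c,None,210+209/6-c,362+247/6-c)},[.575,.325]))
print("oldbot sil",bfit(.006,{"top":(235+577/4-c,155+131/4-c,235+663/4-c,155+222/4-c),"side":(210+264/4-c,None,210+333/4-c,175+146/4-c)},[.588,-.118]))
E
python3 m.py
```

```text
[ 0.0424 -0.1119  0.0883  0.5726  0.1107 -0.1861  0.5433 -0.1125 -0.0441]
[[ 0.2 -0.2 -0.1 -0.9  0.   0.6 -1.2  0.  -0.1  0.5  0.   0.7 -0.3  0.4
  -0.2 -0.2  0.2 -0.6  0.1 -0.3  0.3  0.3]
 [ 0.   0.2  0.   0.1 -0.2  0.3  0.7  0.  -0.3 -0.7 -0.4  0.   0.5 -0.3
  -0.  -0.1 -0.1  1.   0.2  0.3 -0.7 -0. ]]
oldpad [ 0.6139  0.1085 -0.1905] [[-0.1  0.2 -0.  -0.6  1.6  2.5 -1.5 -0.  -0.1  0.1 -0.   1. ]
 [-1.3 -0.5 -0.3 -0.1  1.8  1.4 -0.6  0.4 -1.4  1.7  1.8  0.8]]
newpad [ 0.4412 -0.3225  0.5906] [[ 0.3  1.   1.   0.3 -1.3 -1.3  0.1  0.7 -0.8 -0.5 -0.2]
 [ 0.3  0.6 -0.  -0.5 -0.6  0.6 -0.2 -0.5 -0.4  1.7  1.9]]
newpad backproj [ 0.44120614 -0.32131287  0.04      ] [ 0.44078427 -0.31985876  0.04      ]
oldbot [ 0.5889 -0.117   0.0704] 0.006474530587558396
newbot [0.575  0.325  0.0568] 7.086931975829558e-07
valve [0.41369988 0.32187658 0.021     ] [0.41462741 0.32055304 0.021     ] tin [ 0.59725011 -0.28150645  0.03      ] [ 0.59401583 -0.27343894  0.03      ]
newbot sil (array([0.5756, 0.3247]), array([ 0.2, -0.1,  0.8,  0.2, -0.4,  0.2,  0.8]))
oldbot sil (array([ 0.5898, -0.1188]), array([-0.3, -0.7,  1. ,  1. , -0.4, -0.1,  1. ]))
```

```bash
cat > go.py <<'E'
# go.py x y z yyaw : remaining shift in current tool axes, and turn vector
import sys;from h import *
from scipy.spatial.transform import Rotation as Ro
x,y,z,a=map(float,sys.argv[1:5]);s=read_state();R=np.array(s["tcp_rot"]);p=np.array(s["tool_pos"])
yv=np.array([np.cos(a),np.sin(a),0]);
if yv@R[:,1]<0 and len(sys.argv)<6: yv=-yv
zv=np.array([0,0,-1.]);Rt=np.c_[np.cross(yv,zv),yv,zv]
w=Ro.from_matrix(R.T@Rt).as_rotvec();d=np.array([x,y,z])-p
print("t",s["clock"],"pos",p.round(4),"j6",np.round(s["joint_positions"][5],2),"w",round(s["gripper_width"],4),"F",np.round(s["contact_force"],1))
print("shift now axes mm",(R.T@d*1000).round(1),"turn",w.round(4),"| shift in turned axes mm",(Rt.T@d*1000).round(1))
E
python3 go.py .6139 .1085 .2 -.19 f; python3 go.py .6139 .1085 .2 -.19
```

```text
t 0.1 pos [0.1921 0.594  0.2302] j6 1.47 w 0.0854 F [-0.8 -0.7 -0.4]
shift now axes mm [-550.8 -332.1   30.8] turn [-1.800e-03  1.300e-03  1.448e+00] | shift in turned axes mm [-397.1  505.9   30.2]
t 0.1 pos [0.1921 0.594  0.2302] j6 1.47 w 0.0854 F [-0.8 -0.7 -0.4]
shift now axes mm [-550.8 -332.1   30.8] turn [-1.800e-03  1.300e-03  1.448e+00] | shift in turned axes mm [-397.1  505.9   30.2]
```

```bash
python3 -m creep '[1,-0.039,-0.024,0,0,0,0, 1,-0.039,-0.024,0,0,0,0, 1,-0.039,-0.024,0,0,0,0, 1,-0.039,-0.024,0,0,0,0, 1,-0.039,-0.024,0,0,0,0, 1,-0.039,-0.024,0,0,0,0, 1,-0.039,-0.024,0,0,0,0, 1,-0.039,-0.024,0,0,0,0, 1,-0.039,-0.024,0,0,0,0, 1,-0.039,-0.024,0,0,0,0]' 40; python3 go.py .6139 .1085 .2 -.19
```

```text
clock: 1.1
tool_pos: [0.4948, 0.237, 0.2249]
tcp_rot: [[-0.955, 0.296, -0.006], [0.296, 0.955, -0.004], [0.005, -0.006, -1.0]]
contact_force: [1.3, 0.3, -0.3]
gripper_width: 0.0854
t 1.1 pos [0.4948 0.237  0.2249] j6 0.63 w 0.0854 F [ 1.3  0.3 -0.3]
shift now axes mm [-151.9  -87.3   24.7] turn [-8.5000e-03  7.0000e-04  1.4604e+00] | shift in turned axes mm [-103.7  141.2   24.9]
```

```bash
python3 -m creep '[1,0,0,0,-0.001,0,0.146, 1,0,0,0,-0.001,0,0.146, 1,0,0,0,-0.001,0,0.146, 1,0,0,0,-0.001,0,0.146, 1,0,0,0,-0.001,0,0.146, 1,0,0,0,-0.001,0,0.146, 1,0,0,0,-0.001,0,0.146, 1,0,0,0,-0.001,0,0.146, 1,0,0,0,-0.001,0,0.146, 1,0,0,0,-0.001,0,0.146]'; python3 go.py .6139 .1085 .2 -.19
```

```text
clock: 2.1
tool_pos: [0.4961, 0.2284, 0.2187]
tcp_rot: [[0.23, 0.973, -0.008], [0.973, -0.23, -0.005], [-0.006, -0.006, -1.0]]
contact_force: [-0.4, 0.4, 0.5]
gripper_width: 0.0855
t 2.1 pos [0.4961 0.2284 0.2187] j6 2.12 w 0.0855 F [-0.4  0.4  0.5]
shift now axes mm [-89.5 142.3  18.4] turn [-0.0065  0.0061 -0.0417] | shift in turned axes mm [-95.5 138.4  18.7]
```

```bash
python3 -m creep '[1,-0.019,0.028,0.004,0,0,-0.01, 1,-0.019,0.028,0.004,0,0,-0.01, 1,-0.019,0.028,0.004,0,0,-0.01, 1,-0.019,0.028,0.004,-0.003,0.003,-0.01, 1,-0.019,0.028,0.004,-0.003,0.003,0, 1,0,0,0,0,0,0, 1,0,0,0,0,0,0]'; python3 go.py .6139 .1085 .13 -.19
```

```text
clock: 2.8
tool_pos: [0.6136, 0.1019, 0.1934]
tcp_rot: [[0.189, 0.982, -0.007], [0.982, -0.189, 0.0], [-0.001, -0.007, -1.0]]
contact_force: [0.0, -0.1, 0.9]
gripper_width: 0.0855
t 2.8 pos [0.6136 0.1019 0.1934] j6 1.82 w 0.0855 F [ 0.  -0.1  0.9]
shift now axes mm [ 6.6 -0.4 63.4] turn [-0.0073  0.0011 -0.0004] | shift in turned axes mm [ 6.5 -0.9 63.4]
```

```bash
python3 -m creep '[1,0.003,0,0.025,-0.004,0,0, 1,0.003,0,0.025,-0.003,0,0, 1,0,0,0.025,0,0,0, 1,0,0,0.015,0,0,0, 1,0,0,0,0,0,0]'; python3 go.py .6139 .1085 .016 -.19; python3 - <<'E'
from h import *
for n in C: cv2.imwrite(f"pics/{n}1.png",read_camera(n))
a=cv2.imread("pics/top1.png");b=cv2.imread("pics/side1.png")
cv2.imwrite("pics/b1.png",np.hstack([cv2.resize(a[130:290,200:360],None,fx=2.5,fy=2.5),cv2.resize(b[190:350,170:330],None,fx=2.5,fy=2.5)]))
E
```

```text
clock: 3.3
tool_pos: [0.6113, 0.1118, 0.1015]
tcp_rot: [[0.185, 0.983, -0.001], [0.983, -0.185, -0.0], [-0.0, -0.001, -1.0]]
contact_force: [0.4, 0.5, 0.2]
gripper_width: 0.0855
t 3.3 pos [0.6113 0.1118 0.1015] j6 1.83 w 0.0855 F [0.4 0.5 0.2]
shift now axes mm [-2.7  3.2 85.5] turn [-0.0009  0.0002  0.0036] | shift in turned axes mm [-2.7  3.2 85.5]
```

View pics/b1.png

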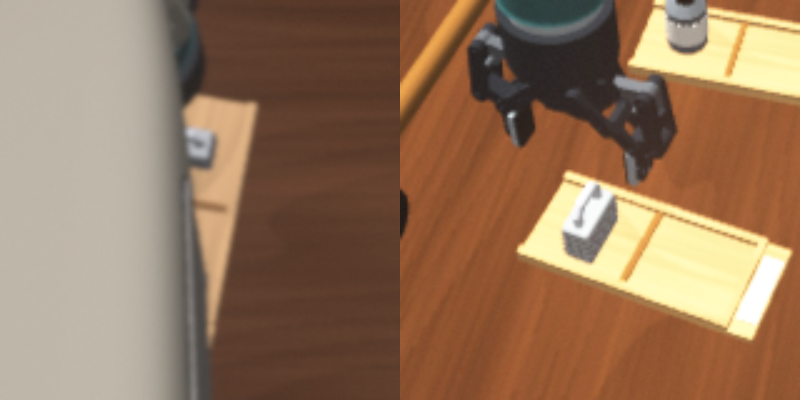

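Side view: open fingers straddle the padlock line, both clear of it. I'll descend.

```bash
python3 -m creep '[1,-0.002,0.002,0.015,0,0,0, 1,0,0,0.015,0,0,0, 1,0,0,0.015,0,0,0, 1,0,0,0.005,0,0,0, 1,0,0,0,0,0,0]'; python3 go.py .6139 .1085 .016 -.19
```

```text
clock: 3.9
tool_pos: [0.6182, 0.11, 0.054]
tcp_rot: [[0.185, 0.983, 0.01], [0.983, -0.185, 0.001], [0.003, 0.01, -1.0]]
contact_force: [-0.1, 0.8, -0.2]
gripper_width: 0.0852
t 3.9 pos [0.6182 0.11   0.054 ] j6 1.83 w 0.0852 F [-0.1  0.8 -0.2]
shift now axes mm [-2.4 -4.3 37.9] turn [ 0.0101 -0.0027  0.0041] | shift in turned axes mm [-2.3 -3.9 38. ]
```

```bash
python3 -m creep '[1,-0.001,-0.002,0.008,0.004,0,0.002, 1,-0.001,-0.001,0.008,0.004,0,0.002, 1,0,0,0.008,0,0,0, 1,0,0,0.007,0,0,0, 1,0,0,0.003,0,0,0, 1,0,0,0,0,0,0]'; python3 go.py .6139 .1085 .016 -.19
```

```text
clock: 4.5
tool_pos: [0.6157, 0.1084, 0.0179]
tcp_rot: [[0.189, 0.982, 0.004], [0.982, -0.189, 0.003], [0.003, 0.003, -1.0]]
contact_force: [0.2, 0.8, 0.0]
gripper_width: 0.0852
t 4.5 pos [0.6157 0.1084 0.0179] j6 1.83 w 0.0852 F [0.2 0.8 0. ]
shift now axes mm [-0.3 -1.8  1.9] turn [ 0.003  -0.0032 -0.0006] | shift in turned axes mm [-0.3 -1.8  1.9]
```

```bash
python3 -m creep '[1,0,-0.002,0.001,0.003,-0.003,0, 1,0,0,0,0,0,0, 0.5,0,0,0,0,0,0, 0.4,0,0,0,0,0,0, 0.35,0,0,0,0,0,0, 0,0,0,0,0,0,0, 0,0,0,0,0,0,0, 0,0,0,0,0,0,0, 0,0,0,0,0,0,0, 0,0,0,0,0,0,0]' 30; python3 go.py .6139 .1085 .016 -.19
```

```text
clock: 5.5
tool_pos: [0.6147, 0.1091, 0.0182]
tcp_rot: [[0.189, 0.982, 0.002], [0.982, -0.189, 0.0], [0.001, 0.002, -1.0]]
contact_force: [0.1, -0.8, 1.3]
gripper_width: 0.0235
t 5.5 pos [0.6147 0.1091 0.0182] j6 1.83 w 0.0235 F [ 0.1 -0.8  1.3]
shift now axes mm [-0.7 -0.7  2.2] turn [ 0.0022 -0.0007 -0.0004] | shift in turned axes mm [-0.7 -0.7  2.2]
```

```bash
python3 -m creep '[0,0,0,-0.004,0,0,0, 0,0,0,-0.010,0,0,0, 0,0,0,-0.012,0,0,0, 0,0,0,-0.012,0,0,0, 0,0,0,0,0,0,0]' 60; python3 go.py .5303 .1187 .05 -.1861; python3 - <<'E'
from h import *
b=read_camera("side");cv2.imwrite("pics/b2.png",cv2.resize(b[190:350,170:330],None,fx=4,fy=4,interpolation=2)[:600])
E
```

```text
clock: 6.0
tool_pos: [0.6133, 0.1089, 0.0581]
tcp_rot: [[0.189, 0.982, -0.001], [0.982, -0.189, -0.0], [-0.0, -0.001, -1.0]]
contact_force: [0.9, 0.1, -2.7]
gripper_width: 0.0228
t 6.0 pos [0.6133 0.1089 0.0581] j6 1.83 w 0.0228 F [ 0.9  0.1 -2.7]
shift now axes mm [ -6.1 -83.4   8.2] turn [-0.0005  0.0002 -0.0043] | shift in turned axes mm [ -5.7 -83.4   8.1]
```

View pics/b2.png

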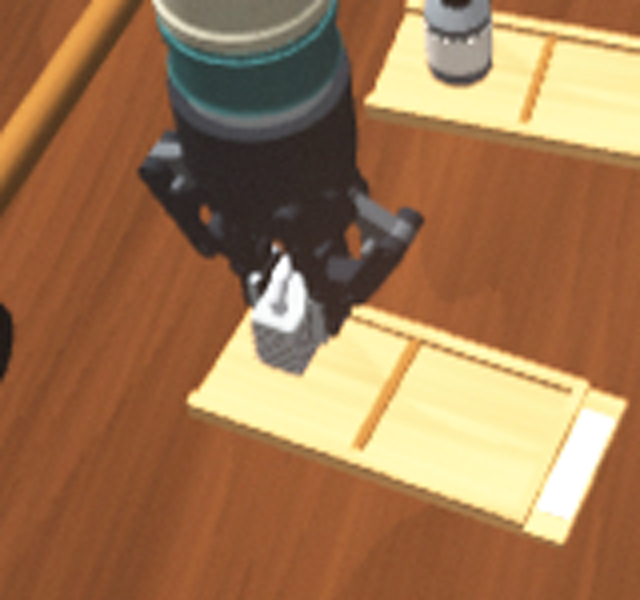

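```bash
python3 -m creep '[0,-0.001,-0.015,0,0,0,-0.001, 0,-0.001,-0.02,0,0,0,-0.001, 0,-0.001,-0.02,0,0,0,-0.001, 0,-0.001,-0.018,0,0,0,-0.001, 0,-0.001,-0.008,0,0,0,0, 0,0,0,0,0,0,0, 0,0,0,0,0,0,0]'; python3 go.py .5303 .1187 .03 -.1861
```

```text
clock: 6.75
tool_pos: [0.5305, 0.119, 0.0572]
tcp_rot: [[0.186, 0.983, 0.001], [0.983, -0.186, -0.0], [-0.0, 0.001, -1.0]]
contact_force: [0.1, 0.4, -2.1]
gripper_width: 0.023
t 6.75 pos [0.5305 0.119  0.0572] j6 1.86 w 0.023 F [ 0.1  0.4 -2.1]
shift now axes mm [-0.3 -0.2 27.2] turn [ 0.0006  0.0002 -0.0008] | shift in turned axes mm [-0.4 -0.2 27.2]
```

Right over the front bay. I'll lower to just above the floor, then look.

```bash
python3 -m creep '[0,0,0,0.008,0,0,0, 0,0,0,0.01,0,0,0, 0,0,0,0.007,0,0,0, 0,0,0,0.004,0,0,0, 0,0,0,0,0,0,0]'; python3 go.py .5303 .1187 .0182 -.1861; python3 - <<'E'
from h import *
b=read_camera("side");cv2.imwrite("pics/side2.png",b)
over(b,"side",lane((.5726,.1107,-.1861))+padl((.5303,.1187,-.1861),.016),(200,230,140,110),5,"pics/b3.png")
b=read_camera("top");cv2.imwrite("pics/top2.png",b)
over(b,"top",lane((.5726,.1107,-.1861))+padl((.5303,.1187,-.1861),.016),(230,160,140,120),5,"pics/b4.png")
E
```

```text
clock: 7.25
tool_pos: [0.5339, 0.1186, 0.0253]
tcp_rot: [[0.187, 0.982, 0.003], [0.982, -0.187, -0.0], [0.0, 0.003, -1.0]]
contact_force: [0.6, 0.4, -2.4]
gripper_width: 0.0231
t 7.25 pos [0.5339 0.1186 0.0253] j6 1.86 w 0.0231 F [ 0.6  0.4 -2.4]
shift now axes mm [-0.6 -3.6  7.1] turn [ 0.0029 -0.0002 -0.002 ] | shift in turned axes mm [-0.6 -3.6  7.1]
```

View pics/b3.png

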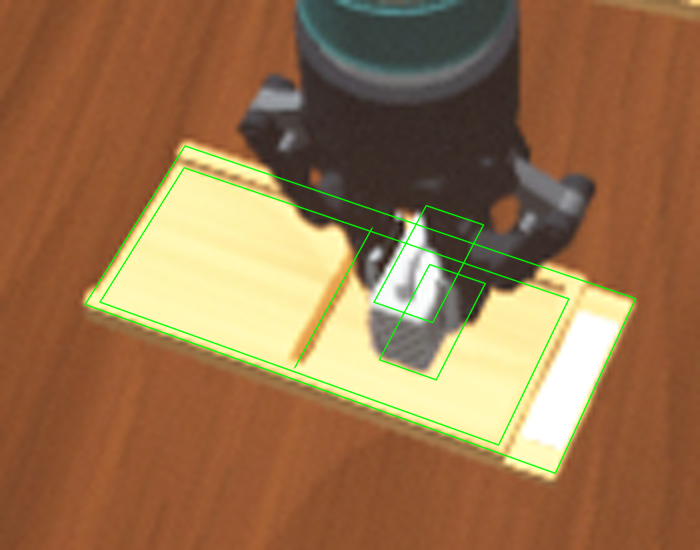

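View pics/b4.png

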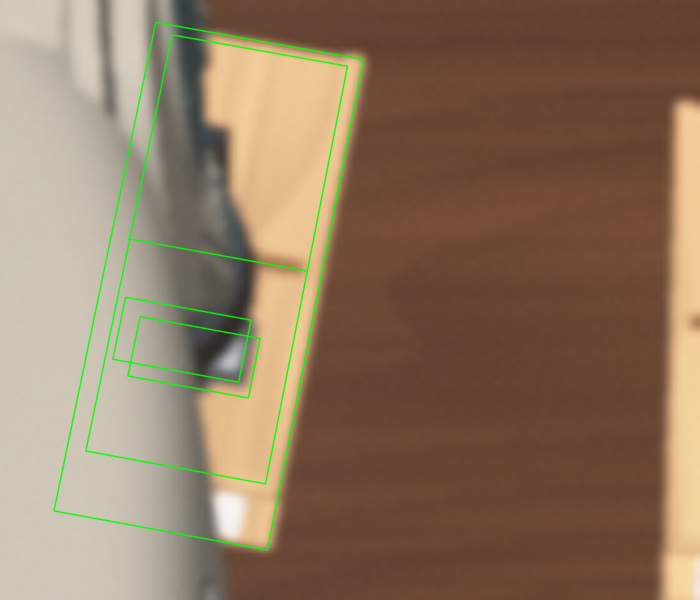

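```bash
python3 -m creep '[0,0,-0.003,0.001,0.003,0,-0.001, 0,0,0,0.002,0,0,0, 0,0,0,0,0,0,0, 0,0,0,0,0,0,0]'; python3 go.py .5303 .1187 .0182 -.1861
```

```text
clock: 7.75
tool_pos: [0.532, 0.1195, 0.0238]
tcp_rot: [[0.186, 0.983, 0.003], [0.983, -0.186, 0.001], [0.001, 0.003, -1.0]]
contact_force: [0.4, -0.1, -2.0]
gripper_width: 0.0231
t 7.75 pos [0.532  0.1195 0.0238] j6 1.86 w 0.0231 F [ 0.4 -0.1 -2. ]
shift now axes mm [-1.1 -1.6  5.5] turn [ 0.0025 -0.0011 -0.0006] | shift in turned axes mm [-1.1 -1.5  5.6]
```

```bash
python3 -m creep '[0,0,-0.002,0.003,0.002,0,0, 0,0,0,0.002,0,0,0, 0,0,0,0.002,0,0,0, 0,0,0,0,0,0,0]'; python3 go.py .5303 .1187 .0182 -.1861
```

```text
clock: 8.15
tool_pos: [0.531, 0.12, 0.0187]
tcp_rot: [[0.186, 0.983, 0.003], [0.983, -0.186, 0.001], [0.002, 0.002, -1.0]]
contact_force: [-0.8, 0.6, -2.1]
gripper_width: 0.0235
t 8.15 pos [0.531  0.12   0.0187] j6 1.86 w 0.0235 F [-0.8  0.6 -2.1]
shift now axes mm [-1.4 -0.5  0.4] turn [ 0.0024 -0.0016 -0.0005] | shift in turned axes mm [-1.4 -0.5  0.5]
```

```bash
python3 -m creep '[0,-0.001,0,0.002,0.002,-0.001,0, 0,0,0,0.001,0,0,0, 0,0,0,0,0,0,0]'; python3 go.py .5303 .1187 .0182 -.1861
```

```text
clock: 8.45
tool_pos: [0.5314, 0.1199, 0.0185]
tcp_rot: [[0.185, 0.983, 0.001], [0.983, -0.185, 0.002], [0.003, 0.001, -1.0]]
contact_force: [-0.5, 0.3, -2.6]
gripper_width: 0.0231
t 8.45 pos [0.5314 0.1199 0.0185] j6 1.86 w 0.0231 F [-0.5  0.3 -2.6]
shift now axes mm [-1.4 -0.9  0.2] turn [ 0.0008 -0.0025  0.    ] | shift in turned axes mm [-1.4 -0.9  0.3]
```

```bash
python3 -m creep '[0,-0.001,-0.001,0.003,0,0,0, 0,0,0,0.002,0,0,0]'; python3 go.py .5303 .1187 .0182 -.1861
```

```text
clock: 8.65
tool_pos: [0.5316, 0.12, 0.0182]
tcp_rot: [[0.184, 0.983, 0.003], [0.983, -0.184, 0.004], [0.005, 0.002, -1.0]]
contact_force: [-6.9, -0.8, 14.3]
gripper_width: 0.0231
t 8.65 pos [0.5316 0.12   0.0182] j6 1.86 w 0.0231 F [-6.9 -0.8 14.3]
shift now axes mm [-1.5 -1.1  0. ] turn [ 0.0022 -0.0045  0.0006] | shift in turned axes mm [-1.5 -1.1  0. ]
```

```bash
python3 -m creep '[0,0,0,0.002,0,-0.002,0, 0,0,0,0.001,0,0,0]'; python3 go.py .5303 .1187 .0182 -.1861
```

```text
clock: 8.85
tool_pos: [0.5316, 0.1199, 0.0183]
tcp_rot: [[0.184, 0.983, 0.003], [0.983, -0.184, 0.002], [0.002, 0.002, -1.0]]
contact_force: [-1.8, -0.4, 1.3]
gripper_width: 0.0232
t 8.85 pos [0.5316 0.1199 0.0183] j6 1.86 w 0.0232 F [-1.8 -0.4  1.3]
shift now axes mm [-1.4 -1.1  0.1] turn [ 0.0023 -0.0021  0.0006] | shift in turned axes mm [-1.4 -1.1  0.1]
```

Set down: the force flipped from -2.6 to positive. Releasing.

```bash
python3 -m creep '[0.33,0,0,0,0,0,0, 0.38,0,0,0,0,0,0, 0.45,0,0,0,0,0,0, 0.5,0,0,0,0,0,0, 0.55,0,0,0,0,0,0, 0.55,0,0,-0.008,0,0,0, 0.55,0,0,-0.02,0,0,0, 0.55,0,0,-0.035,0,0,0, 0.55,0,0,-0.04,0,0,0, 0.55,0,0,-0.04,0,0,0]' 40; python3 go.py .4412 -.3225 .18 .5906
```

```text
clock: 9.85
tool_pos: [0.5262, 0.1189, 0.1596]
tcp_rot: [[0.185, 0.983, -0.011], [0.983, -0.185, 0.0], [-0.002, -0.011, -1.0]]
contact_force: [0.5, 0.3, 0.4]
gripper_width: 0.047
t 9.85 pos [0.5262 0.1189 0.1596] j6 1.86 w 0.047 F [0.5 0.3 0.4]
shift now axes mm [-449.5   -2.2  -19.6] turn [-0.0112 -0.0027 -0.7765] | shift in turned axes mm [-319.3 -316.4  -20.4]
```

```bash
python3 -m creep '[1,-0.025,0,-0.015,-0.002,0,0, 1,-0.045,0,-0.01,-0.002,0,0, 1,-0.045,0,0,-0.002,0,0, 1,-0.045,0,0,0,0,0, 1,-0.045,0,0,0,0,0, 1,-0.045,0,0,0,0,0, 1,-0.045,0,0,0,0,0, 1,-0.045,0,0,0,0,0, 1,-0.045,0,0,0,0,0, 1,-0.03,0,0,0,0,0]'; python3 go.py .4412 -.3225 .18 .5906; python3 - <<'E'
from h import *
b=read_camera("side");cv2.imwrite("pics/side3.png",b)
over(b,"side",lane((.5726,.1107,-.1861))+padl((.5303,.1187,-.1861),.006),(200,230,140,110),5,"pics/c1.png")
b=read_camera("top");cv2.imwrite("pics/top3.png",b)
over(b,"top",lane((.5726,.1107,-.1861))+padl((.5303,.1187,-.1861),.006),(230,160,140,120),5,"pics/c2.png")
E
```

```text
clock: 10.85
tool_pos: [0.4575, -0.301, 0.2023]
tcp_rot: [[0.175, 0.984, 0.025], [0.985, -0.174, -0.005], [-0.0, 0.025, -1.0]]
contact_force: [0.1, 0.1, 0.1]
gripper_width: 0.0851
t 10.85 pos [ 0.4575 -0.301   0.2023] j6 1.04 w 0.0851 F [0.1 0.1 0.1]
shift now axes mm [-24.  -12.9  22. ] turn [ 0.024   0.0098 -0.766 ] | shift in turned axes mm [ -8.8 -25.5  22.3]
```

View pics/c1.png

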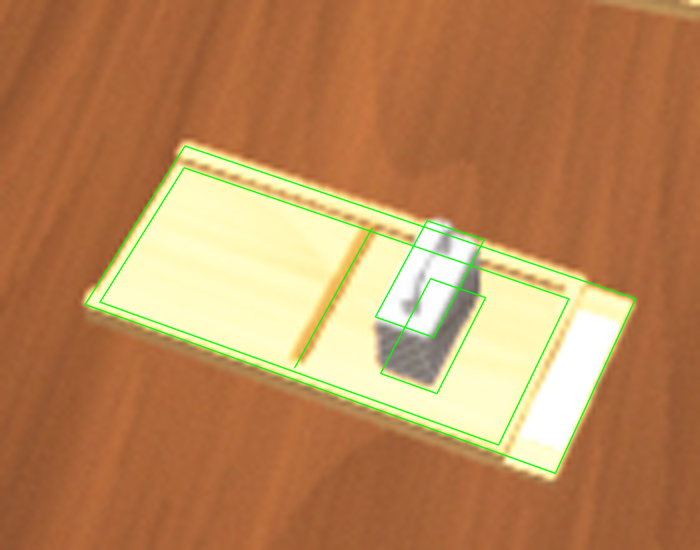

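View pics/c2.png

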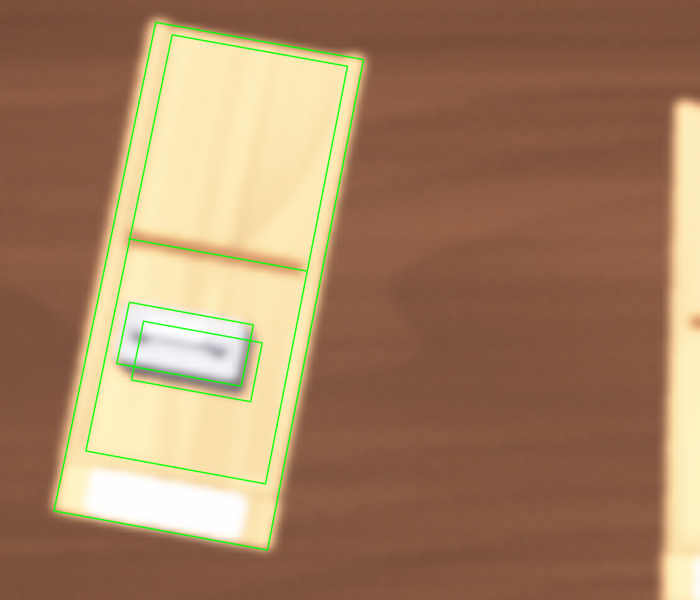

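Side and top views: the old padlock stands square in the front bay. Its top face matches the model at the bay centre to within 1–2 px. On to the new padlock.

```bash
python3 -m creep '[1,0,0,0,0.01,0,-0.128, 1,0,0,0,0.01,0,-0.128, 1,0,0,0,0,0,-0.128, 1,0,0,0,0,0,-0.128, 1,0,0,0,0,0,-0.128, 1,0,0,0,0,0,-0.12, 1,0,0,0,0,0,0]'; python3 go.py .4412 -.3225 .1 .5906
```

```text
clock: 11.65
tool_pos: [0.4571, -0.2982, 0.2045]
tcp_rot: [[-0.575, 0.818, 0.004], [0.818, 0.575, -0.001], [-0.004, 0.003, -1.0]]
contact_force: [0.2, 0.1, 0.4]
gripper_width: 0.0852
t 11.65 pos [ 0.4571 -0.2982  0.2045] j6 0.26 w 0.0852 F [0.2 0.1 0.4]
shift now axes mm [-10.4 -27.3 104.5] turn [0.0028 0.0038 0.0214] | shift in turned axes mm [-11.3 -26.7 104.5]
```

```bash
python3 -m creep '[1,-0.004,-0.009,0.015,0.001,0.001,0.01, 1,-0.004,-0.009,0.025,0.001,0.001,0.01, 1,-0.003,-0.008,0.025,0,0,0, 1,0,0,0.025,0,0,0, 1,0,0,0.01,0,0,0, 1,0,0,0,0,0,0]'; python3 go.py .4412 -.3225 .011 .5906; python3 - <<'E'
from h import *
b=read_camera("side");cv2.imwrite("pics/side4.png",b);cv2.imwrite("pics/c3.png",cv2.resize(b[70:210,290:450],None,fx=4,fy=4,interpolation=2))
E
```

```text
clock: 12.25
tool_pos: [0.4405, -0.3227, 0.0991]
tcp_rot: [[-0.547, 0.837, 0.002], [0.837, 0.547, -0.002], [-0.002, 0.0, -1.0]]
contact_force: [-0.5, -0.2, 0.3]
gripper_width: 0.0855
t 12.25 pos [ 0.4405 -0.3227  0.0991] j6 0.24 w 0.0855 F [-0.5 -0.2  0.3]
shift now axes mm [-0.   0.7 88.1] turn [ 0.0002  0.0024 -0.012 ] | shift in turned axes mm [-0.3  0.7 88.1]
```

View pics/c3.png

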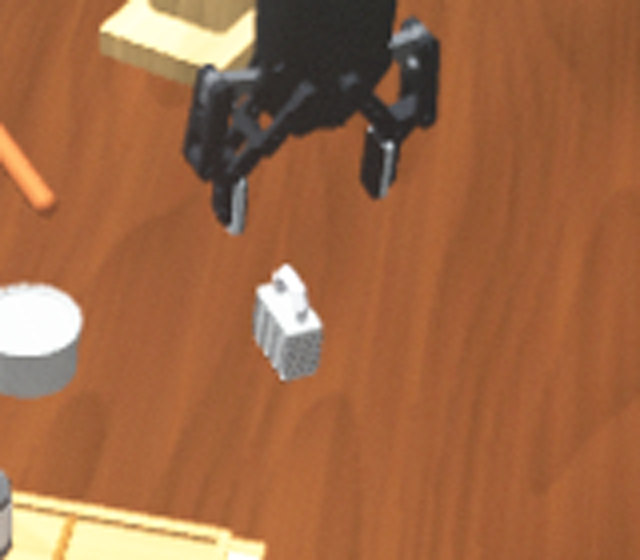

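Side view: fingertips (235,230) and (378,195) in the crop lie parallel to the padlock's short edge. I'll descend.

```bash
python3 -m creep '[1,0,0,0.012,0,0.002,-0.006, 1,0,0,0.015,0,0,-0.006, 1,0,0,0.015,0,0,0, 1,0,0,0.012,0,0,0, 1,0,0,0.006,0,0,0, 1,0,0,0,0,0,0]'; python3 go.py .4412 -.3225 .012 .5906
```

```text
clock: 12.9
tool_pos: [0.4452, -0.3264, 0.0413]
tcp_rot: [[-0.557, 0.83, 0.009], [0.83, 0.557, -0.008], [-0.012, 0.003, -1.0]]
contact_force: [-0.5, 0.0, -0.3]
gripper_width: 0.0857
t 12.9 pos [ 0.4452 -0.3264  0.0413] j6 0.23 w 0.0857 F [-0.5  0.  -0.3]
shift now axes mm [ 5.8 -1.3 29.2] turn [0.0028 0.0117 0.0007] | shift in turned axes mm [ 5.5 -1.2 29.3]
```

```bash
python3 -m creep '[1,0.003,-0.001,0.008,0.001,0.005,0, 1,0.003,0,0.008,0.001,0.005,0, 1,0,0,0.006,0,0,0, 1,0,0,0.004,0,0,0, 1,0,0,0.002,0,0,0, 1,0,0,0,0,0,0]'; python3 go.py .4412 -.3225 .012 .5906
```

```text
clock: 13.5
tool_pos: [0.442, -0.3226, 0.0123]
tcp_rot: [[-0.558, 0.83, 0.003], [0.83, 0.558, -0.002], [-0.004, 0.001, -1.0]]
contact_force: [0.2, 0.4, -0.4]
gripper_width: 0.0853
t 13.5 pos [ 0.442  -0.3226  0.0123] j6 0.23 w 0.0853 F [ 0.2  0.4 -0.4]
shift now axes mm [ 0.5 -0.6  0.3] turn [0.0013 0.0035 0.0008] | shift in turned axes mm [ 0.5 -0.6  0.3]
```

```bash
python3 -m creep '[0.5,0,0,0,0,0.002,0, 0.4,0,0,0,0,0,0, 0.35,0,0,0,0,0,0, 0,0,0,0,0,0,0, 0,0,0,0,0,0,0, 0,0,0,0,0,0,0, 0,0,0,0,0,0,0, 0,0,0,0,0,0,0]' 30; python3 -m creep '[0,0,0,0,0,0,0, 0,0,0,-0.004,0,0,0, 0,0,0,-0.010,0,0,0, 0,0,0,-0.015,0,0,0, 0,0,0,-0.02,0,0,0, 0,0,0,-0.025,0,0,0, 0,0,0,-0.025,0,0,0, 0,0,0,-0.02,0,0,0, 0,0,0,0,0,0,0]' 60; python3 go.py .6149 .1027 .13 -.1861;python3 - <<'E'
from h import *
b=read_camera("side");cv2.imwrite("pics/side5.png",b);cv2.imwrite("pics/c4.png",cv2.resize(b[50:190,290:450],None,fx=4,fy=4,interpolation=2))
E
```

```text
clock: 14.3
tool_pos: [0.4427, -0.3234, 0.0131]
tcp_rot: [[-0.557, 0.83, 0.003], [0.83, 0.557, -0.002], [-0.003, 0.002, -1.0]]
contact_force: [0.2, 0.1, 0.4]
gripper_width: 0.0236
clock: 15.2
tool_pos: [0.4396, -0.3204, 0.1372]
tcp_rot: [[-0.558, 0.83, -0.002], [0.83, 0.558, 0.003], [0.004, 0.0, -1.0]]
contact_force: [0.5, -0.3, -2.2]
gripper_width: 0.0229
t 15.2 pos [ 0.4396 -0.3204  0.1372] j6 0.23 w 0.0229 F [ 0.5 -0.3 -2.2]
shift now axes mm [253.5 381.4   8.3] turn [-0.0011 -0.0037  0.7776] | shift in turned axes mm [448.2  93.9   7.2]
```

View pics/c4.png

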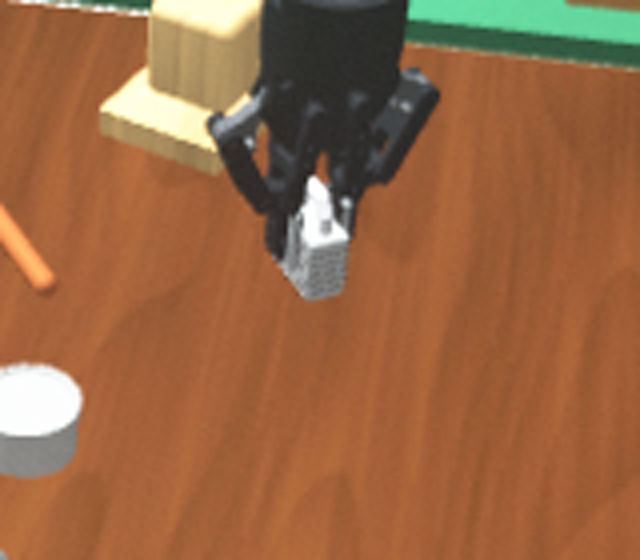

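```bash
python3 -m creep '[0,0,0,0,0,0,0.08, 0,0,0,0,0,0,0.12, 0,0,0,0,0,0,0.12, 0,0,0,0,0,0,0.12, 0,0,0,0,0,0,0.12, 0,0,0,0,0,0,0.12, 0,0,0,0,0,0,0.08, 0,0,0,0,0,0,0.02]'; python3 go.py .6149 .1027 .13 -.1861
```

```text
clock: 16.05
tool_pos: [0.431, -0.3124, 0.1232]
tcp_rot: [[0.219, 0.976, -0.02], [0.976, -0.219, 0.02], [0.015, -0.024, -1.0]]
contact_force: [0.3, -0.1, -2.9]
gripper_width: 0.0231
t 16.05 pos [ 0.431  -0.3124  0.1232] j6 1.04 w 0.0231 F [ 0.3 -0.1 -2.9]
shift now axes mm [445.4  88.5  -2.1] turn [-0.0233 -0.0157 -0.0345] | shift in turned axes mm [442.  103.9  -6.8]
```

```bash
python3 -m creep '[0,0.02,0.004,-0.006,-0.004,-0.003,-0.006, 0,0.035,0.007,-0.003,-0.004,-0.003,-0.006, 0,0.043,0.009,0,-0.004,-0.003,-0.006, 0,0.043,0.009,0,-0.004,-0.003,-0.006, 0,0.043,0.009,0,-0.004,-0.003,-0.006, 0,0.043,0.009,0,0,0,0, 0,0.043,0.009,0,0,0,0, 0,0.043,0.009,0,0,0,0, 0,0.043,0.009,0,0,0,0, 0,0.03,0.006,0,0,0,0]'; python3 go.py .6149 .1027 .08 -.1861
```

```text
clock: 17.05
tool_pos: [0.5827, 0.0618, 0.1224]
tcp_rot: [[0.187, 0.982, -0.017], [0.982, -0.187, 0.004], [0.001, -0.017, -1.0]]
contact_force: [-0.1, 0.1, -2.0]
gripper_width: 0.0233
t 17.05 pos [0.5827 0.0618 0.1224] j6 1.75 w 0.0233 F [-0.1  0.1 -2. ]
shift now axes mm [46.1 24.7 42. ] turn [-0.0171 -0.0012 -0.0017] | shift in turned axes mm [46.1 24.1 42.4]
```

```bash
python3 -m creep '[0,0.02,0.011,0,-0.005,0,0, 0,0.013,0.008,0.005,-0.005,0,0, 0,0.007,0.004,0.012,-0.005,0,0, 0,0,0,0.012,0,0,0, 0,0,0,0.01,0,0,0, 0,0,0,0,0,0,0]'; python3 go.py .6149 .1027 .03 -.1861
```

```text
clock: 17.65
tool_pos: [0.6093, 0.1007, 0.0738]
tcp_rot: [[0.179, 0.984, -0.012], [0.984, -0.179, 0.0], [-0.002, -0.011, -1.0]]
contact_force: [-0.1, -0.7, -2.6]
gripper_width: 0.0231
t 17.65 pos [0.6093 0.1007 0.0738] j6 1.81 w 0.0231 F [-0.1 -0.7 -2.6]
shift now axes mm [ 3.1  5.7 43.7] turn [-0.0114  0.0018  0.0061] | shift in turned axes mm [ 3.   5.2 43.8]
```

```bash
python3 -m creep '[0,0.002,0.003,0.008,-0.005,0.001,0.003, 0,0.001,0.003,0.012,-0.005,0.001,0.003, 0,0,0,0.012,0,0,0, 0,0,0,0.008,0,0,0, 0,0,0,0,0,0,0]'; python3 go.py .6149 .1027 .0191 -.1861; python3 - <<'E'
from h import *
s=read_state();p=s["tool_pos"]
b=read_camera("side");cv2.imwrite("pics/side6.png",b)
over(b,"side",lane((.5726,.1107,-.1861))+padl((p[0],p[1],-.1861),p[2]-.0131),(200,230,140,110),5,"pics/c5.png")
E
```

```text
clock: 18.15
tool_pos: [0.6147, 0.0999, 0.0298]
tcp_rot: [[0.189, 0.982, -0.002], [0.982, -0.189, -0.0], [-0.001, -0.002, -1.0]]
contact_force: [-0.3, -0.1, -1.2]
gripper_width: 0.0232
t 18.15 pos [0.6147 0.0999 0.0298] j6 1.82 w 0.0232 F [-0.3 -0.1 -1.2]
shift now axes mm [ 2.8 -0.3 10.7] turn [-0.0021  0.0006 -0.0042] | shift in turned axes mm [ 2.8 -0.3 10.7]
```

View pics/c5.png

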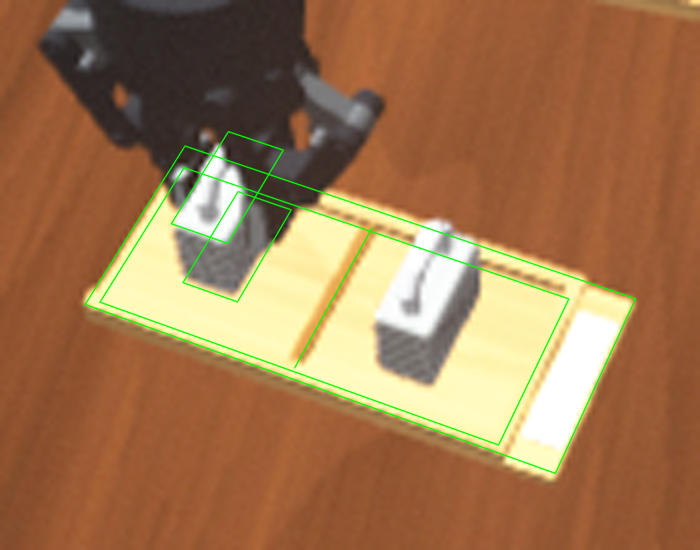

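```bash
python3 -m creep '[0,0.003,0,0.004,-0.001,0,-0.003, 0,0,0,0.003,0,0,0, 0,0,0,0.002,0,0,0, 0,0,0,0,0,0,0]'; python3 go.py .6149 .1027 .0191 -.1861;
```

```text
clock: 18.6
tool_pos: [0.617, 0.1035, 0.0219]
tcp_rot: [[0.185, 0.983, 0.002], [0.983, -0.185, -0.0], [0.0, 0.002, -1.0]]
contact_force: [-0.0, -0.3, -2.4]
gripper_width: 0.0229
t 18.6 pos [0.617  0.1035 0.0219] j6 1.82 w 0.0229 F [-0.  -0.3 -2.4]
shift now axes mm [-1.2 -1.9  2.8] turn [ 0.0023 -0.0003 -0.0004] | shift in turned axes mm [-1.2 -1.9  2.8]
```

```bash
python3 -m creep '[0,-0.001,-0.001,0.002,0.002,0,0, 0,0,-0.001,0.002,0,0,0, 0,0,0,0,0,0,0]'; python3 go.py .6149 .1027 .0191 -.1861;
```

```text
clock: 18.9
tool_pos: [0.6161, 0.1028, 0.0196]
tcp_rot: [[0.185, 0.983, 0.003], [0.983, -0.185, -0.0], [0.0, 0.003, -1.0]]
contact_force: [0.1, 1.3, -2.3]
gripper_width: 0.0234
t 18.9 pos [0.6161 0.1028 0.0196] j6 1.82 w 0.0234 F [ 0.1  1.3 -2.3]
shift now axes mm [-0.3 -1.2  0.5] turn [ 0.003  -0.0004 -0.0004] | shift in turned axes mm [-0.3 -1.2  0.5]
```

```bash
python3 -m creep '[0,-0.001,-0.001,0.002,0,0,0, 0,0,0,0.001,0,0,0]'; python3 go.py .6149 .1027 .0191 -.1861;
```

```text
clock: 19.1
tool_pos: [0.6163, 0.1027, 0.0193]
tcp_rot: [[0.185, 0.983, 0.006], [0.983, -0.185, 0.002], [0.003, 0.005, -1.0]]
contact_force: [-3.5, -1.5, 3.5]
gripper_width: 0.0229
t 19.1 pos [0.6163 0.1027 0.0193] j6 1.82 w 0.0229 F [-3.5 -1.5  3.5]
shift now axes mm [-0.3 -1.4  0.2] turn [ 0.0053 -0.0026 -0.0001] | shift in turned axes mm [-0.3 -1.4  0.2]
```

```bash
python3 -m creep '[0,0,0,0,0,0,0, 0.33,0,0,0,0,0,0, 0.38,0,0,0,0,0,0, 0.45,0,0,0,0,0,0, 0.5,0,0,0,0,0,0, 0.55,0,0,0,0,0,0, 0.55,0,0,-0.008,0,0,0, 0.55,0,0,-0.02,0,0,0, 0.55,0,0,-0.035,0,0,0, 0.55,0,0,-0.04,0,0,0]' 40; python3 -m creep '[0.7,0,0,-0.045,0,0,0, 0.7,-0.02,0,-0.02,0,0,0, 0.7,-0.045,0,0,0,0,0, 0.7,-0.045,0,0,0,0,0, 0.7,-0.045,0,0,0,0,0, 0.7,-0.03,0,0,0,0,0, 0.7,0,0,0,0,0,0]'; python3 go.py .5893 -.118 .15 -.0441; python3 - <<'E'
from h import *
b=read_camera("side");cv2.imwrite("pics/side7.png",b)
L=(.5726,.1107,-.1861);cs=lane(L)+padl(np.append(T(L,(.043,0,0))[0][:2],L[2]),.006)+padl(np.append(T(L,(-.043,0,0))[0][:2],L[2]),.006)
x=over(b,"side",cs,(210,235,130,100),4,None)
b=read_camera("top");cv2.imwrite("pics/top7.png",b)
y=over(b,"top",cs,(235,160,70,100),4,None);cv2.imwrite("pics/c6.png",np.hstack([x,y]))
E
```

```text
clock: 20.1
tool_pos: [0.6107, 0.1021, 0.1191]
tcp_rot: [[0.185, 0.983, -0.007], [0.983, -0.185, 0.001], [-0.0, -0.007, -1.0]]
contact_force: [0.9, -0.1, -0.6]
gripper_width: 0.0469
clock: 20.8
tool_pos: [0.5835, -0.0848, 0.2016]
tcp_rot: [[0.18, 0.983, 0.018], [0.984, -0.18, -0.001], [0.002, 0.018, -1.0]]
contact_force: [0.4, 0.9, -0.5]
gripper_width: 0.0597
t 20.8 pos [ 0.5835 -0.0848  0.2016] j6 1.5 w 0.0597 F [ 0.4  0.9 -0.5]
shift now axes mm [-31.7  10.8  51.7] turn [ 0.0177 -0.0008 -0.1372] | shift in turned axes mm [-32.9   7.3  51.6]
```

View pics/c6.png

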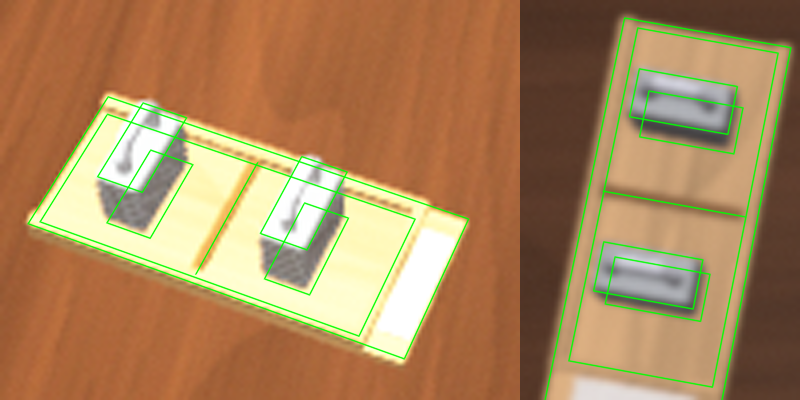

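Both padlocks stand square in the middle of their bays, matching the models to about 1–2 px. Now the bottle lane.

```bash
python3 -m creep '[1,-0.01,0.003,0.005,0.006,0,-0.05, 1,-0.01,0.003,0.015,0.006,0,-0.05, 1,-0.01,0.003,0.02,0.004,0,-0.037, 1,0,0,0.02,0,0,0, 1,0,0,0.01,0,0,0, 1,0,0,0,0,0,0]' 30; python3 go.py .5893 -.118 .1 -.0441
```

```text
clock: 21.5
tool_pos: [0.5924, -0.1056, 0.1315]
tcp_rot: [[0.025, 1.0, 0.005], [1.0, -0.026, 0.005], [0.005, 0.005, -1.0]]
contact_force: [0.2, 0.0, -0.6]
gripper_width: 0.0852
t 21.5 pos [ 0.5924 -0.1056  0.1315] j6 1.31 w 0.0852 F [ 0.2  0.  -0.6]
shift now axes mm [-12.6  -3.   31.4] turn [ 0.0047 -0.0048  0.0186] | shift in turned axes mm [-12.5  -2.6  31.5]
```

```bash
python3 -m creep '[1,-0.006,-0.002,0.008,0.002,-0.002,0.009, 1,-0.005,-0.001,0.01,0.002,-0.002,0.009, 1,0,0,0.01,0,0,0, 1,0,0,0,0,0,0]'; python3 go.py .5893 -.118 .06 -.0441;  python3 - <<'E'
from h import *
b=read_camera("side");cv2.imwrite("pics/side8.png",b)
over(b,"side",lane((.5433,-.1125,-.0441))+bottle(.5893,-.118,.006),(230,130,140,110),5,"pics/d1.png")
E
```

```text
clock: 21.9
tool_pos: [0.5904, -0.1159, 0.1034]
tcp_rot: [[0.043, 0.999, 0.003], [0.999, -0.043, -0.0], [-0.0, 0.003, -1.0]]
contact_force: [-0.4, 1.0, 0.0]
gripper_width: 0.0854
t 21.9 pos [ 0.5904 -0.1159  0.1034] j6 1.31 w 0.0854 F [-0.4  1.   0. ]
shift now axes mm [-2.1 -1.2 43.4] turn [0.0034 0.0001 0.0015] | shift in turned axes mm [-2.1 -1.  43.4]
```

View pics/d1.png

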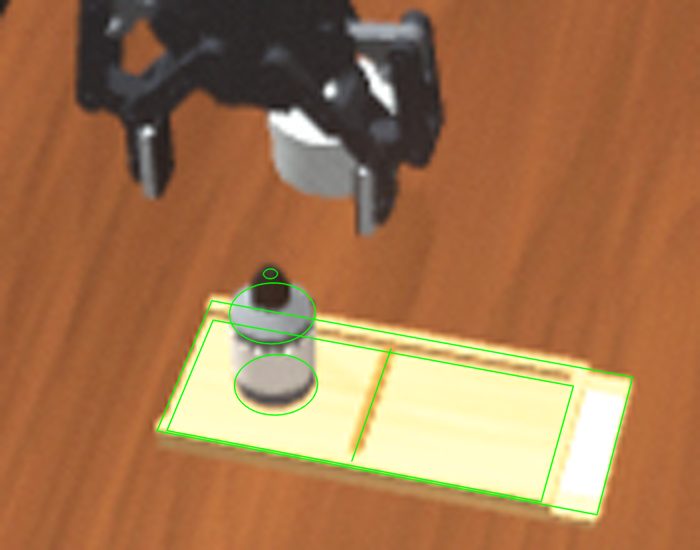

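Side view: the bottle sits mid-way between the fingertips (crop 150,190 and 367,232), and the model fits to about 1–2 px. I'll descend.

```bash
python3 -m creep '[1,-0.001,-0.001,0.012,0.002,0,0.001, 1,-0.001,0,0.015,0,0,0, 1,0,0,0.015,0,0,0, 1,0,0,0.012,0,0,0, 1,0,0,0.006,0,0,0, 1,0,0,0,0,0,0]'; python3 go.py .5893 -.118 .022 -.0441
```

```text
clock: 22.55
tool_pos: [0.5915, -0.1191, 0.0416]
tcp_rot: [[0.044, 0.999, 0.006], [0.999, -0.044, -0.002], [-0.001, 0.006, -1.0]]
contact_force: [-0.2, 0.0, 0.0]
gripper_width: 0.0852
t 22.55 pos [ 0.5915 -0.1191  0.0416] j6 1.31 w 0.0852 F [-0.2  0.   0. ]
shift now axes mm [ 1.  -2.3 19.6] turn [ 0.0058  0.0014 -0.0002] | shift in turned axes mm [ 1.  -2.2 19.6]
```

```bash
python3 -m creep '[1,0,-0.001,0.007,0.003,0,0, 1,0,-0.001,0.007,0.003,0,0, 1,0,0,0.004,0,0,0, 1,0,0,0,0,0,0]'; python3 go.py .5893 -.118 .022 -.0441
```

```text
clock: 22.95
tool_pos: [0.5905, -0.1194, 0.0233]
tcp_rot: [[0.044, 0.999, 0.001], [0.999, -0.044, -0.002], [-0.002, 0.001, -1.0]]
contact_force: [-0.4, 0.8, 0.6]
gripper_width: 0.0854
t 22.95 pos [ 0.5905 -0.1194  0.0233] j6 1.31 w 0.0854 F [-0.4  0.8  0.6]
shift now axes mm [ 1.3 -1.2  1.3] turn [ 0.0015  0.002  -0.0002] | shift in turned axes mm [ 1.3 -1.2  1.3]
```

```bash
python3 -m creep '[0.75,0,-0.001,0.001,0,0.002,0, 0.62,0,0,0,0,0,0, 0.55,0,0,0,0,0,0, 0.51,0,0,0,0,0,0, 0.48,0,0,0,0,0,0, 0.46,0,0,0,0,0,0, 0.43,0,0,0,0,0,0, 0.2,0,0,0,0,0,0, 0,0,0,0,0,0,0, 0,0,0,0,0,0,0]' 25; python3 go.py .5893 -.118 .022 -.0441
```

```text
clock: 23.95
tool_pos: [0.5905, -0.1197, 0.0236]
tcp_rot: [[0.044, 0.999, 0.004], [0.999, -0.044, -0.001], [-0.001, 0.004, -1.0]]
contact_force: [-0.5, -0.0, 1.5]
gripper_width: 0.0374
t 23.95 pos [ 0.5905 -0.1197  0.0236] j6 1.31 w 0.0374 F [-0.5 -0.   1.5]
shift now axes mm [ 1.6 -1.3  1.6] turn [ 0.004   0.0005 -0.0002] | shift in turned axes mm [ 1.6 -1.3  1.6]
```

```bash
python3 -m creep '[0,0,0,-0.004,0,0,0, 0,0,0,-0.010,0,0,0, 0,0,0,-0.012,0,0,0, 0,0,0,-0.010,0,0,0, 0,0,-0.01,0,0,0,0, 0,0.001,-0.02,0,0,0,0, 0,0.001,-0.022,0,0,0,0, 0,0.001,-0.02,0,0,0,0, 0,0.001,-0.01,0,0,0,0, 0,0,0,0,0,0,0]' 35; python3 go.py .5003 -.1106 .035 -.0441
```

```text
clock: 24.95
tool_pos: [0.5041, -0.1116, 0.064]
tcp_rot: [[0.044, 0.999, 0.006], [0.999, -0.044, -0.002], [-0.001, 0.006, -1.0]]
contact_force: [-0.8, -0.3, -1.1]
gripper_width: 0.0371
t 24.95 pos [ 0.5041 -0.1116  0.064 ] j6 1.27 w 0.0371 F [-0.8 -0.3 -1.1]
shift now axes mm [ 0.8 -4.  28.9] turn [0.006  0.0013 0.0001] | shift in turned axes mm [ 0.8 -3.8 29. ]
```

```bash
python3 -m creep '[0,0,-0.002,0.008,0.003,0,0, 0,0,-0.002,0.01,0.003,0,0, 0,0,0,0.008,0,0,0, 0,0,0,0.004,0,0,0, 0,0,0,0,0,0,0]'; python3 go.py .5003 -.1106 .0236 -.0441; python3 - <<'E'
from h import *
p=read_state()["tool_pos"]
L=(.5433,-.1125,-.0441)
b=read_camera("side");cv2.imwrite("pics/side9.png",b)
x=over(b,"side",lane(L)+bottle(p[0],p[1],p[2]-.0176),(240,150,110,100),4,None)
b=read_camera("top");cv2.imwrite("pics/top9.png",b)
y=over(b,"top",lane(L)+bottle(p[0],p[1],p[2]-.0176),(350,190,80,100),4,None);cv2.imwrite("pics/d2.png",np.hstack([x,y]))
E
```

```text
clock: 25.45
tool_pos: [0.5027, -0.1122, 0.0312]
tcp_rot: [[0.044, 0.999, 0.002], [0.999, -0.044, -0.002], [-0.002, 0.002, -1.0]]
contact_force: [0.1, -0.2, -0.6]
gripper_width: 0.037
t 25.45 pos [ 0.5027 -0.1122  0.0312] j6 1.27 w 0.037 F [ 0.1 -0.2 -0.6]
shift now axes mm [ 1.5 -2.5  7.6] turn [0.0022 0.0019 0.0003] | shift in turned axes mm [ 1.5 -2.5  7.6]
```

View pics/d2.png

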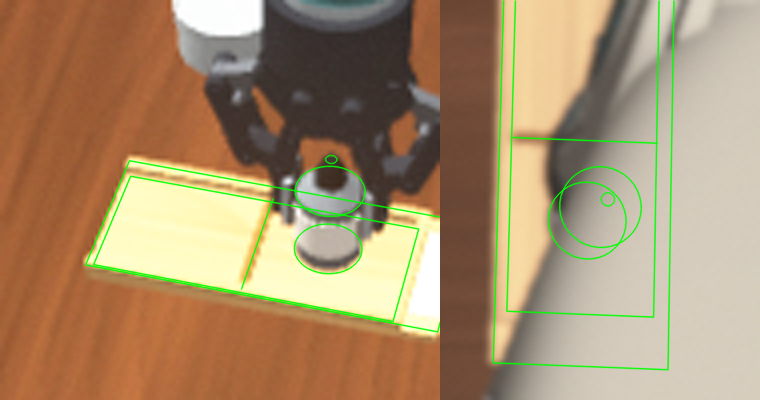

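```bash
python3 -m creep '[0,0.001,-0.002,0.003,0.001,0.001,0, 0,0,-0.001,0.003,0,0,0, 0,0,0,0.002,0,0,0, 0,0,0,0,0,0,0]'; python3 go.py .5003 -.1106 .0236 -.0441
```

```text
clock: 25.95
tool_pos: [0.501, -0.1114, 0.024]
tcp_rot: [[0.044, 0.999, 0.004], [0.999, -0.044, -0.002], [-0.002, 0.004, -1.0]]
contact_force: [0.3, 0.1, -0.6]
gripper_width: 0.0368
t 25.95 pos [ 0.501  -0.1114  0.024 ] j6 1.27 w 0.0368 F [ 0.3  0.1 -0.6]
shift now axes mm [ 0.8 -0.7  0.4] turn [0.0039 0.0017 0.0004] | shift in turned axes mm [ 0.8 -0.7  0.4]
```

```bash
python3 -m creep '[0,0,0,0.002,0.001,0.001,0, 0,0,0,0.001,0,0,0]'; python3 go.py .5003 -.1106 .0236 -.0441
```

```text
clock: 26.15
tool_pos: [0.5012, -0.1115, 0.0236]
tcp_rot: [[0.044, 0.999, 0.003], [0.999, -0.044, -0.001], [-0.001, 0.003, -1.0]]
contact_force: [-3.3, 0.6, 4.1]
gripper_width: 0.0369
t 26.15 pos [ 0.5012 -0.1115  0.0236] j6 1.27 w 0.0369 F [-3.3  0.6  4.1]
shift now axes mm [ 0.8 -0.9  0. ] turn [0.0028 0.0007 0.0005] | shift in turned axes mm [ 0.8 -0.9  0. ]
```

```bash
python3 -m creep '[0,0,0,0,0,0,0, 0.46,0,0,0,0,0,0, 0.5,0,0,0,0,0,0, 0.55,0,0,0,0,0,0, 0.62,0,0,0,0,0,0, 0.68,0,0,0,0,0,0, 0.7,0,0,-0.008,0,0,0, 0.7,0,0,-0.02,0,0,0, 0.7,0,0,-0.035,0,0,0, 0.7,0,0,-0.04,0,0,0]' 30; python3 -m creep '[0.7,0,0,-0.045,0,0,0, 0.7,0.02,0,-0.04,0,0,0, 0.7,0.045,0.005,0,0,0,0, 0.7,0.045,0.005,0,0,0,0, 0.7,0.045,0.01,0,0,0,0, 0.7,0.045,0.01,0,0,0,0, 0.7,0.045,0.01,0,0,0,0, 0.7,0.045,0.01,0,0,0,0, 0.7,0.045,0.01,0,0,0,0, 0.7,0.03,0,0,0,0,0]';python3 go.py .5756 .3247 .12 -.0441; python3 - <<'E'
from h import *
L=(.5433,-.1125,-.0441);cs=lane(L)+bottle(.5003,-.1106,.006)
b=read_camera("side");cv2.imwrite("pics/side10.png",b)
x=over(b,"side",cs,(250,170,120,100),4,None)
b=read_camera("top");cv2.imwrite("pics/top10.png",b)
y=over(b,"top",cs,(350,190,70,100),4,None);cv2.imwrite("pics/d3.png",np.hstack([x,y]))
E
```

```text
clock: 27.15
tool_pos: [0.4962, -0.1098, 0.1251]
tcp_rot: [[0.044, 0.999, -0.009], [0.999, -0.044, 0.003], [0.003, -0.009, -1.0]]
contact_force: [0.6, -0.3, 0.3]
gripper_width: 0.0596
clock: 28.15
tool_pos: [0.5831, 0.2604, 0.231]
tcp_rot: [[0.054, 0.998, 0.018], [0.999, -0.054, -0.001], [0.0, 0.018, -1.0]]
contact_force: [-0.9, -0.2, -0.3]
gripper_width: 0.0599
t 28.15 pos [0.5831 0.2604 0.231 ] j6 1.95 w 0.0599 F [-0.9 -0.2 -0.3]
shift now axes mm [ 63.7 -13.  110.8] turn [ 0.0178 -0.0002 -0.0098] | shift in turned axes mm [ 63.9 -10.4 111. ]
```

View pics/d3.png

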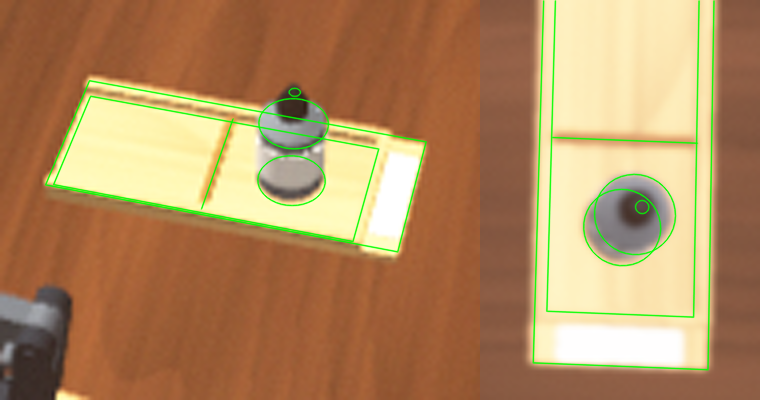

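Old bottle stands upright at the middle of the front bay; both views match the model to about 1–2 px. Moving to the new bottle.

```bash
python3 -m creep '[1,0.02,-0.004,0.01,0.006,0,-0.004, 1,0.025,-0.004,0.02,0.006,0,-0.004, 1,0.015,-0.003,0.025,0.005,0,0, 1,0,0,0.025,0,0,0, 1,0,0,0.02,0,0,0, 1,0,0,0,0,0,0, 1,0,0,0,0,0,0]'; python3 go.py .5755 .325 .017 -.0441; python3 - <<'E'
from h import *
b=read_camera("side");cv2.imwrite("pics/side11.png",b)
over(b,"side",bottle(.5755,.325,0),(170,310,160,120),4,"pics/d4.png")
E
```

```text
clock: 28.95
tool_pos: [0.5752, 0.3213, 0.1322]
tcp_rot: [[0.043, 0.999, 0.003], [0.999, -0.043, -0.001], [-0.0, 0.003, -1.0]]
contact_force: [0.3, -0.5, 0.6]
gripper_width: 0.0853
t 28.95 pos [0.5752 0.3213 0.1322] j6 2.03 w 0.0853 F [ 0.3 -0.5  0.6]
shift now axes mm [  3.8  -0.2 115.2] turn [0.0032 0.0005 0.001 ] | shift in turned axes mm [  3.7   0.2 115.2]
```

View pics/d4.png

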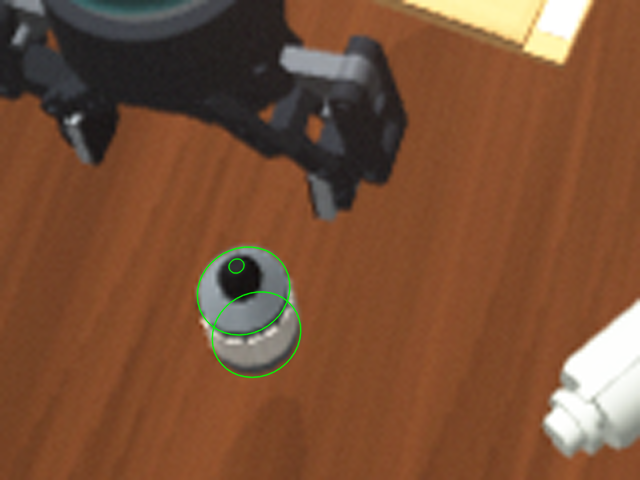

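Model fits the new bottle, and the valve is well clear. I'll descend.

```bash
python3 -m creep '[1,0.002,0,0.015,0.002,0,0, 1,0.002,0,0.02,0.001,0,0, 1,0,0,0.02,0,0,0, 1,0,0,0.015,0,0,0, 1,0,0,0.01,0,0,0, 1,0,0,0.005,0,0,0, 1,0,0,0,0,0,0]'; python3 go.py .5755 .325 .017 -.0441
```

```text
clock: 29.7
tool_pos: [0.581, 0.3262, 0.049]
tcp_rot: [[0.045, 0.999, 0.011], [0.999, -0.045, 0.004], [0.005, 0.011, -1.0]]
contact_force: [-0.2, -0.2, 1.3]
gripper_width: 0.0854
t 29.7 pos [0.581  0.3262 0.049 ] j6 2.03 w 0.0854 F [-0.2 -0.2  1.3]
shift now axes mm [-1.6 -5.8 31.9] turn [ 0.0108 -0.0047 -0.0013] | shift in turned axes mm [-1.4 -5.5 32. ]
```

```bash
python3 -m creep '[1,-0.001,-0.003,0.008,0.005,-0.002,0, 1,0,-0.002,0.008,0.005,-0.002,0, 1,0,-0.001,0.008,0,0,0, 1,0,0,0.005,0,0,0, 1,0,0,0.002,0,0,0, 1,0,0,0,0,0,0]'; python3 go.py .5755 .325 .017 -.0441
```

```text
clock: 30.3
tool_pos: [0.576, 0.3262, 0.0172]
tcp_rot: [[0.045, 0.999, 0.003], [0.999, -0.045, 0.002], [0.002, 0.003, -1.0]]
contact_force: [0.7, 0.4, 0.4]
gripper_width: 0.0854
t 30.3 pos [0.576  0.3262 0.0172] j6 2.03 w 0.0854 F [0.7 0.4 0.4]
shift now axes mm [-1.2 -0.5  0.2] turn [ 0.0028 -0.0018 -0.0011] | shift in turned axes mm [-1.2 -0.5  0.2]
```

```bash
python3 -m creep '[0.75,0,0,0,0,0,0, 0.62,0,0,0,0,0,0, 0.55,0,0,0,0,0,0, 0.51,0,0,0,0,0,0, 0.48,0,0,0,0,0,0, 0.46,0,0,0,0,0,0, 0.43,0,0,0,0,0,0, 0.2,0,0,0,0,0,0, 0,0,0,0,0,0,0, 0,0,0,0,0,0,0]' 25; python3 go.py .5755 .325 .017 -.0441;  python3 -m creep '[0,0,0,-0.004,0,0,0, 0,0,0,-0.010,0,0,0, 0,0,0,-0.02,0,0,0, 0,0,0,-0.03,0,0,0, 0,0,0,-0.035,0,0,0, 0,0,0,-0.03,0,0,0, 0,0,0,-0.02,0,0,0, 0,0,0,0,0,0,0]' 35; python3 go.py .5863 -.1144 .15 -.0441
```

```text
clock: 31.3
tool_pos: [0.5771, 0.3267, 0.0185]
tcp_rot: [[0.045, 0.999, 0.005], [0.999, -0.045, 0.003], [0.003, 0.005, -1.0]]
contact_force: [-0.0, 0.0, 0.1]
gripper_width: 0.0366
t 31.3 pos [0.5771 0.3267 0.0185] j6 2.03 w 0.0366 F [-0.   0.   0.1]
shift now axes mm [-1.7 -1.5  1.5] turn [ 0.0049 -0.003  -0.0012] | shift in turned axes mm [-1.7 -1.5  1.5]
clock: 32.1
tool_pos: [0.5753, 0.3257, 0.1757]
tcp_rot: [[0.045, 0.999, 0.003], [0.999, -0.045, 0.002], [0.002, 0.003, -1.0]]
contact_force: [0.9, 0.0, -0.9]
gripper_width: 0.0367
t 32.1 pos [0.5753 0.3257 0.1757] j6 2.03 w 0.0367 F [ 0.9  0.  -0.9]
shift now axes mm [-439.2   30.9   25. ] turn [ 0.0033 -0.002  -0.0013] | shift in turned axes mm [-439.2   30.4   25.7]
```

```bash
python3 -m creep '[0,-0.02,0.002,0,0,0,0, 0,-0.035,0.003,0,0,0,0, 0,-0.045,0.003,0,0,0,0, 0,-0.045,0.003,0,0,0,0, 0,-0.045,0.003,0,0,0,0, 0,-0.045,0.003,0,0,0,0, 0,-0.045,0.003,0,0,0,0, 0,-0.045,0.003,0,0,0,0, 0,-0.045,0.003,0,0,0,0, 0,-0.035,0.002,0,0,0,0]';python3 go.py .5863 -.1144 .1 -.0441
```

```text
clock: 33.1
tool_pos: [0.575, -0.0974, 0.1625]
tcp_rot: [[0.039, 0.999, -0.014], [0.999, -0.039, 0.0], [-0.001, -0.014, -1.0]]
contact_force: [0.7, -0.7, -0.9]
gripper_width: 0.0369
t 33.1 pos [ 0.575  -0.0974  0.1625] j6 1.33 w 0.0369 F [ 0.7 -0.7 -0.9]
shift now axes mm [-16.5  12.9  62.3] turn [-0.0145  0.0005  0.0049] | shift in turned axes mm [-16.5  12.   62.5]
```

```bash
python3 -m creep '[0,-0.005,0.005,0.01,-0.005,0,0.002, 0,-0.004,0.004,0.015,-0.004,0,0.002, 0,0,0.003,0.015,-0.003,0,0, 0,0,0,0.015,0,0,0, 0,0,0,0.005,0,0,0, 0,0,0,0,0,0,0]';python3 go.py .5863 -.1144 .04 -.0441
```

```text
clock: 33.7
tool_pos: [0.5778, -0.1132, 0.0914]
tcp_rot: [[0.054, 0.998, -0.015], [0.999, -0.054, 0.002], [0.002, -0.016, -1.0]]
contact_force: [-0.5, 0.3, -0.3]
gripper_width: 0.0367
t 33.7 pos [ 0.5778 -0.1132  0.0914] j6 1.32 w 0.0367 F [-0.5  0.3 -0.3]
shift now axes mm [-0.9  9.4 51.3] turn [-0.0155 -0.0017 -0.0101] | shift in turned axes mm [-0.9  8.6 51.4]
```

```bash
python3 -m creep '[0,0,0.004,0.005,-0.006,-0.001,-0.005, 0,0,0.003,0.012,-0.006,-0.001,-0.005, 0,0,0,0.014,0,0,0, 0,0,0,0.012,0,0,0, 0,0,0,0.006,0,0,0, 0,0,0,0,0,0,0]';python3 go.py .5863 -.1144 .0245 -.0441; python3 - <<'E'
from h import *
p=read_state()["tool_pos"]
L=(.5433,-.1125,-.0441)
b=read_camera("side");cv2.imwrite("pics/side12.png",b)
over(b,"side",lane(L)+bottle(p[0],p[1],p[2]-.0185),(240,130,120,110),5,"pics/e1.png")
E
```

```text
clock: 34.3
tool_pos: [0.5852, -0.1126, 0.0385]
tcp_rot: [[0.042, 0.999, -0.002], [0.999, -0.042, -0.0], [-0.0, -0.002, -1.0]]
contact_force: [-0.2, 0.2, -1.0]
gripper_width: 0.0365
t 34.3 pos [ 0.5852 -0.1126  0.0385] j6 1.31 w 0.0365 F [-0.2  0.2 -1. ]
shift now axes mm [-1.8  1.2 14. ] turn [-0.0018  0.0004  0.0024] | shift in turned axes mm [-1.8  1.2 14. ]
```

View pics/e1.png

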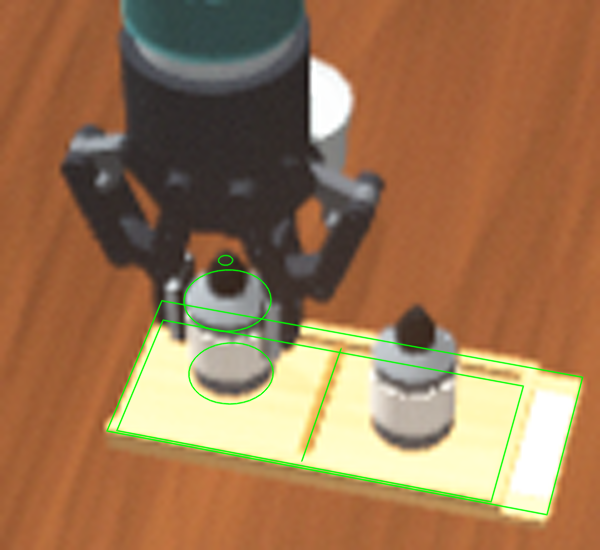

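Held bottle agrees with the model, and the front bottle is clear of the fingers. I'll lower.

```bash
python3 -m creep '[0,-0.001,0,0.005,0,0,0, 0,0,0,0.004,0,0,0, 0,0,0,0.003,0,0,0, 0,0,0,0.001,0,0,0, 0,0,0,0,0,0,0]';python3 go.py .5863 -.1144 .0245 -.0441
```

```text
clock: 34.85
tool_pos: [0.5867, -0.1143, 0.0262]
tcp_rot: [[0.042, 0.999, 0.001], [0.999, -0.042, -0.001], [-0.001, 0.001, -1.0]]
contact_force: [0.0, -0.3, -0.8]
gripper_width: 0.0369
t 34.85 pos [ 0.5867 -0.1143  0.0262] j6 1.31 w 0.0369 F [ 0.  -0.3 -0.8]
shift now axes mm [-0.1 -0.4  1.7] turn [0.0014 0.0013 0.0022] | shift in turned axes mm [-0.1 -0.4  1.7]
```

```bash
python3 -m creep '[0,0,0,0.002,0.001,0.001,0, 0,0,0,0.001,0,0,0]';python3 go.py .5863 -.1144 .0245 -.0441
```

```text
clock: 35.05
tool_pos: [0.5872, -0.1145, 0.0246]
tcp_rot: [[0.042, 0.999, 0.001], [0.999, -0.042, -0.001], [-0.001, 0.001, -1.0]]
contact_force: [-4.5, 0.1, 8.5]
gripper_width: 0.0365
t 35.05 pos [ 0.5872 -0.1145  0.0246] j6 1.31 w 0.0365 F [-4.5  0.1  8.5]
shift now axes mm [ 0.  -0.9  0. ] turn [0.0011 0.0006 0.0022] | shift in turned axes mm [ 0.  -0.9  0.1]
```

```bash
python3 -m creep '[0,0,0,0.002,0.001,0,0, 0,0,0,0,0,0,0]';python3 go.py .5863 -.1144 .0245 -.0441
```

```text
clock: 35.25
tool_pos: [0.5876, -0.1146, 0.0254]
tcp_rot: [[0.042, 0.999, 0.001], [0.999, -0.042, -0.001], [-0.001, 0.001, -1.0]]
contact_force: [0.3, 0.0, -1.2]
gripper_width: 0.0368
t 35.25 pos [ 0.5876 -0.1146  0.0254] j6 1.31 w 0.0368 F [ 0.3  0.  -1.2]
shift now axes mm [ 0.1 -1.3  0.9] turn [0.0008 0.0008 0.0023] | shift in turned axes mm [ 0.1 -1.3  0.9]
```

```bash
python3 -m creep '[0,0,0,0.002,0,0,0, 0,0,0,0.001,0,0,0]';python3 go.py .5863 -.1144 .0245 -.0441
```

```text
clock: 35.45
tool_pos: [0.5882, -0.1149, 0.0245]
tcp_rot: [[0.042, 0.999, 0.002], [0.999, -0.042, -0.002], [-0.001, 0.002, -1.0]]
contact_force: [-4.6, 2.6, 9.5]
gripper_width: 0.037
t 35.45 pos [ 0.5882 -0.1149  0.0245] j6 1.31 w 0.037 F [-4.6  2.6  9.5]
shift now axes mm [ 0.4 -1.9  0. ] turn [0.0021 0.0015 0.0024] | shift in turned axes mm [ 0.4 -1.9  0. ]
```

```bash
python3 -m creep '[0.46,0,0,0.001,0,0,0, 0.5,0,0,0,0,0,0, 0.55,0,0,0,0,0,0, 0.62,0,0,0,0,0,0, 0.68,0,0,0,0,0,0, 0.68,0,0,0,0,0,0, 0.7,0,0,-0.008,0,0,0, 0.7,0,0,-0.02,0,0,0, 0.7,0,0,-0.035,0,0,0, 0.7,0,0,-0.04,0,0,0]' 30; python3 -m creep '[0.7,0,0,-0.045,0,0,0, 0.7,0,0,-0.04,0,0,0, 0.7,0.03,0,0,0,0,0, 0.7,0.045,0.01,0,0,0,0, 0.7,0.045,0.01,0,0,0,0, 0.7,0.045,0.01,0,0,0,0, 0.7,0.045,0.01,0,0,0,0, 0.7,0.045,0.01,0,0,0,0, 0.7,0.045,0.01,0,0,0,0, 0.7,0.03,0,0,0,0,0]'; python3 -m creep '[0.7,0.045,0,0,0,0,0, 0.7,0.045,0,0,0,0,0, 0.7,0.03,0,0,0,0,0, 0.7,0,0,0,0,0,0]'; python3 - <<'E'
from h import *
L=(.5433,-.1125,-.0441);M=(.5726,.1107,-.1861);cs=lane(L)+lane(M)
for l,s in((L,1),(L,-1),(M,1),(M,-1)):
    q=T(l,(.043*s,0,0))[0]
    cs+=bottle(q[0],q[1],.006) if l is L else padl((q[0],q[1],l[2]),.006)
b=read_camera("side");cv2.imwrite("pics/side13.png",b);over(b,"side",cs,(205,165,160,170),3,"pics/e2.png")
b=read_camera("top");cv2.imwrite("pics/top13.png",b);over(b,"top",cs,(235,155,185,130),4,"pics/e3.png")
E
```

```text
clock: 36.45
tool_pos: [0.5823, -0.1131, 0.1224]
tcp_rot: [[0.042, 0.999, -0.013], [0.999, -0.042, 0.003], [0.002, -0.013, -1.0]]
contact_force: [1.6, 0.1, -0.1]
gripper_width: 0.0602
clock: 37.45
tool_pos: [0.6674, 0.2195, 0.229]
tcp_rot: [[0.052, 0.999, 0.014], [0.999, -0.052, -0.002], [-0.001, 0.014, -1.0]]
contact_force: [1.5, -1.3, -0.2]
gripper_width: 0.0599
clock: 37.85
tool_pos: [0.6732, 0.3491, 0.2306]
tcp_rot: [[0.047, 0.999, 0.016], [0.999, -0.047, -0.0], [0.0, 0.016, -1.0]]
contact_force: [0.4, 0.5, -0.5]
gripper_width: 0.0598
```

View pics/e2.png

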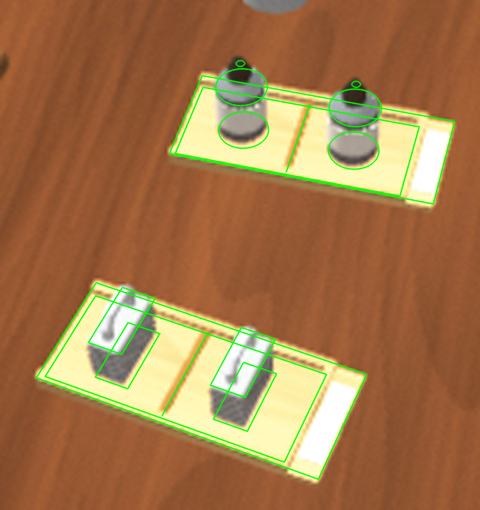

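View pics/e3.png

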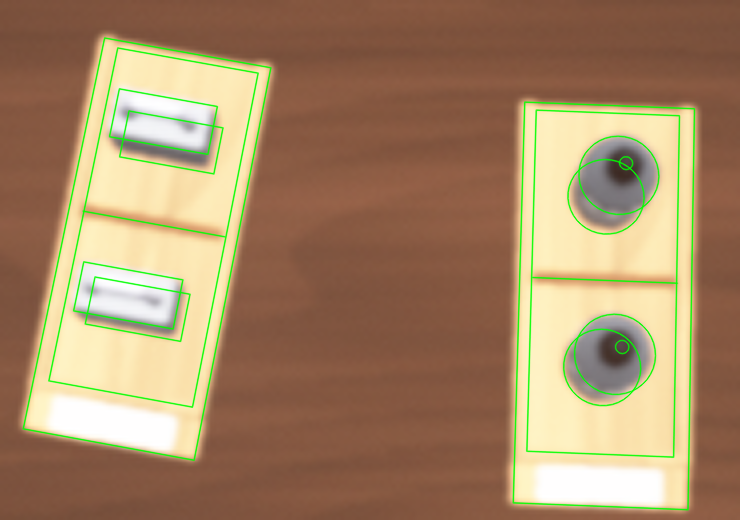

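View pics/top13.png

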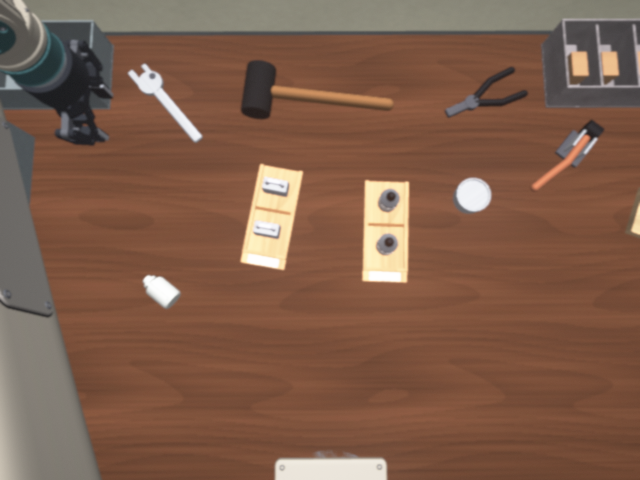

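All four pieces stand upright in the middle of their bays. The valve at (161,291) and the tin at (473,195) haven't moved. Handing in.

```bash
python3 -c "
from plant import *
print(read_state()['contact_force']);print(sign_off())"
```

```text
[-0.19473189 -0.2195093   0.38523406]
the job is handed in; nothing more can be done
None
```

I restocked both lanes in the order asked. The old padlock went forward and the new one went in behind it, then the same with the bottles. The job was handed in at about 38 s on the robot's clock, with the gripper empty and high and the measured outside force near zero.

**Placing:** in the last pictures from both cameras, the padlocks stand square and the bottles upright in the middle of their bays. They match the bay-centre models to about 1–2 px, roughly 2–3 mm. I lowered each piece until the wrist force showed it touching the floor, before opening the fingers; the highest reading I saw was about 16 N.

**Bystanders:** the float valve and the grease tin are at the same pixels as in the first picture.

**Checks that disagreed:**
- **Lower edges:** the bottom edges of the pieces showed about 2 px above the model in both views, while their tops matched. I took this for rounded edges or calibration error, but did not confirm it.
- **Padlock lane:** the divider and the lip disagreed by about 1–2 mm on the lane's position along its length.
- **New bottle:** it sprang up about 0.9 mm at its first touch. I lowered it again to contact before releasing it.

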